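# Fill the practice-tooth carrier and hold it up level

### The arm

A 7-joint arm with a two-finger parallel gripper is mounted at the origin on the work surface. World frame = base frame: x ahead of the robot, y to its left, z up, the work surface at z = 0. Lengths are in m, angles in rad, forces in N, time in s.
With the tool pointing down it reaches from about 0.35 to 0.9 m from the base axis. Payload 8.1 kg.
Tool frame: the origin (TCP) lies on the centre line of the jaws, within the pads' length; the fingertips stand 14 mm ahead of it and the grasp point (between the pads) lies 5 mm behind it; z points along the fingers, y is the direction in which the jaws open and shut (so a half turn about z gives the same grasp; the last joint's range is limited). The gripper opens to 92 mm and grips with 3 to 60 N. Pads are 19 mm wide; open, the fingers measure 130 mm over their backs; the gripper's body (75 mm by 190 mm) begins 47 mm behind the grasp point.
Start: joints at [1.244, 0.434, 0.025, 1.573, -0.012, 1.134, -0.075], TCP at [0.139, -0.609, 0.241] pointing down, gripper open.
Joint ranges: [-2.62, 2.62], [-0.44, 2.09], [-1.27, 1.32], [0.08, 2.57], [-1.32, 4.46], [0.12, 2], [-2.74, 2.74]. Speed limits (rad/s): [2.22, 2.22, 3.01, 3.01, 3.14, 3.14, 3.14].

### API

Orientations are given as a rotation vector (axis times angle).
In Python, from cell import arm, optics gives the robot as it stands.
- The arm moves only by the shell command python3 -m creep 'ROWS' [FORCE]. ROWS is JSON, a list of rows, each an object with "translation": the shift along the tool's x, y, z in m, a list of three; "rot": the turn, a rotation vector about the tool's x, y, z in degrees, a list of three; "jaw": the finger opening in m, from 0 to 0.0918. In form: [{"translation": [x, y, z], "rot": [wx, wy, wz], "jaw": jaw}, ...]. A call has 1 to 12 rows; each row shifts and turns the commanded pose from where the row before left it, along the tool's axes as they then stand; what a row does not reach is not made up. A row lasts 1/12 s, in which the tool goes at most 41.7 mm and 7.16 degrees, less where a joint would pass 70% of its speed; a pose out of reach is approached as far as the arm can. A call is refused whole if a number of a shift passes 0.0417 or a number of a turn 7.16, either way. A call with a gripper value outside its range is refused whole. The fingers move at their own pace and stop on an object; FORCE is the grip in N (left out, the last holds). Time passes only in rows, so rows that do not move let the fingers close. It gives the time, the measured TCP pose, the force and the opening at its end, in the units of the state.
- arm.observe(): the state, without advancing time (a new reading comes with each control period).
- optics.get_image(name): name is "scene" or "top"; returns the picture (384x512x3 uint8, red, green, blue); there is no depth.
- optics.camera_info(name): a dict with "fx", "fy", "cx", "cy" (pixels), "R" (3x3) and "t" (3): a world point X has camera coordinates R X + t. Camera axes: x right, y down, z forward; pixel columns grow to the right and rows downward; lengths in m; the calibration is good to about 2 mm. A picture is of the moment at which its call begins. camera_info takes no time and is no camera call.
- arm.sign_off(): hands the job in, once; it reports no verdict.
Trained networks look in the newest picture that a camera, given by its name, has taken for a name from the list of things; names that differ only in an ending like _2 or _b are one class to them, and where a whole thing is asked for, a point or a joint stands for the part that bears it (a point fixed in the world has none). Each returns a list of dicts, best first, with "score" (0 to 1); they miss things now and then, are a little off and sometimes report something else, mostly with a low value. They report only what shows in the picture. A call takes as long as a camera call.
- optics.boxes_of(camera, thing): "location" ([column, row] in pixels, amid what is visible of it).
- optics.pinpoint(camera, thing): "location" ([column, row] in pixels: a listed point, or the origin of a listed thing).
The state is a dict: "clock": time; "joints": joint angles; "dq": joint speeds; "joint_efforts": joint torques, N m; "position": TCP position; "ee_rot": TCP orientation; "force": force on the tool from outside, world axes, zero at the start; "ft_torque": the same for the moment, N m; "width": opening from 0.0 (shut) to 1.0 (fully open).
Only numpy, scipy, OpenCV 4.12 (cv2) and the standard library are available. Lean on these libraries where they do the work, as an engineer would, in place of code of your own. Each camera call takes 0.05 s, during which the arm holds its last target.

### The job

Fill the empty row of the carrier with the three practice teeth standing on the blue mat, one upright in each pocket and fully home. Then lift the full carrier by its handle, keeping it level, and hold it still at least 10 cm above the table for the instructor to take; finish while holding it, do not put it down. Do not knock any tooth over, and leave the cup, jar and carver where they are.

Things in the scene. Friction and masses are not known exactly. Their poses are not given: they have to be found in the camera images.
- loose0_c (a point): practice tooth, 36 mm tall, 22 g: ivory molar (12 mm wide, 12 high) on a pink round mount, 30 mm across, 24 high (lowest 4 mm taper to 26). Grip the mount with finger ends 6 mm or more above its underside, to clear the carrier plate when seated. Point on its axis, 18 mm above the underside; z up. Starts loose on the mat, some 75 mm from the next along the mat's x
- loose1_c (a point): practice tooth like loose0_c, another one standing loose on the mat
- loose2_c (a point): practice tooth like loose0_c, another one standing loose on the mat
- seated0_c (a point): practice tooth like loose0_c, already seated in pocket3 of the carrier
- seated1_c (a point): practice tooth like loose0_c, already seated in pocket4 of the carrier
- seated2_c (a point): practice tooth like loose0_c, already seated in pocket5 of the carrier
- mat: blue silicone bench mat, fixed, 220 x 220 x 3 mm. Origin under its centre on the table top; z up, x and y along its sides. The loose teeth stand in a row along its x axis
- carrier: loose mint-green plastic carrier plate, 192 mm (its x) by 152 mm (its y), with six round pockets in two rows of three; the rows run along its x. Four feet 3 mm high; plate top 15 mm above the table, pocket floors 10 mm. Empty it weighs about 370 g with its handle. Origin at its underside's centre, on the table; z up
- carrier_handle: the carrier's steel bail, rigid with it, running along the carrier's x midway between the rows. Origin at the centre of its black grip, 90 mm above the carrier's underside: a bar 110 mm long (x), 14 mm wide (y), 18 mm high (z), directly over the centre of mass once both rows are full; 66 mm free below it. Its uprights stand at x = +-84 mm. Axes as the carrier's
- pocket0 (a point): centre of the floor of a carrier pocket, 38 mm across and 5 mm deep with a small chamfer; in the row that starts empty (carrier y = +55 mm, x = -66 mm). Pockets of a row are 66 mm apart, so there are 36 mm between neighbouring mounts: fingers have to open only part way there
- pocket1 (a point): centre of the floor of a carrier pocket, 38 mm across and 5 mm deep with a small chamfer; in the row that starts empty (carrier y = +55 mm, x = 0 mm). Pockets of a row are 66 mm apart, so there are 36 mm between neighbouring mounts: fingers have to open only part way there
- pocket2 (a point): centre of the floor of a carrier pocket, 38 mm across and 5 mm deep with a small chamfer; in the row that starts empty (carrier y = +55 mm, x = 66 mm). Pockets of a row are 66 mm apart, so there are 36 mm between neighbouring mounts: fingers have to open only part way there
- pocket3 (a point): centre of the floor of a carrier pocket, 38 mm across and 5 mm deep with a small chamfer; in the row that starts full (carrier y = -55 mm, x = -66 mm)
- pocket4 (a point): centre of the floor of a carrier pocket, 38 mm across and 5 mm deep with a small chamfer; in the row that starts full (carrier y = -55 mm, x = 0 mm)
- pocket5 (a point): centre of the floor of a carrier pocket, 38 mm across and 5 mm deep with a small chamfer; in the row that starts full (carrier y = -55 mm, x = 66 mm)
- cup: bystander: lidded paper coffee cup, 88 mm across the lid, 118 mm tall, to one side of the work. Origin at the underside's centre
- jar: bystander: small lidded jar, 44 mm across, 42 mm tall, to the other side of the work. Origin at the underside's centre
- carver: bystander: wax carver with a green handle, lying flat, 170 mm long along its x, 11 mm thick, beyond the work. Origin at the underside's centre

How it is judged:
By the outcome, as a careful person would: the job done as asked, in the order asked, and still so for the second after the job is handed in, while the arm keeps its last pose, push and grip.
It also fails if it takes over 70 s, if anything falls off the work surface, if the arm or the gripper's body presses on something with over 40 N, if the wrist force passes 120 N, or if a joint passes its speed limit or range.

## Working session

There is one attempt and no reset: what is moved stays moved. The work goes in short steps, Python scripts to look and compute and a shell command to move; the robot and the scene stay as the last step left them, time stands still between calls to the robot, and variables do not carry over. Pictures are saved under pics/ and viewed, and the job is handed in when it is done.

```bash
mkdir -p pics; ls
cat > h.py <<'E'
import numpy as np,cv2,json
from cell import arm,optics
from scipy.spatial.transform import Rotation as Ro
def ray(cam,px,z):
    c=optics.camera_info(cam);R=np.array(c['R']);t=np.array(c['t'])
    d=R.T@np.array([(px[0]-c['cx'])/c['fx'],(px[1]-c['cy'])/c['fy'],1]);o=-R.T@t
    return o+d*(z-o[2])/d[2]
def proj(cam,X):
    c=optics.camera_info(cam);p=np.array(c['R'])@np.array(X)+np.array(c['t'])
    return np.array([c['fx']*p[0]/p[2]+c['cx'],c['fy']*p[1]/p[2]+c['cy']])
def snap(cam,name):
    im=np.array(optics.get_image(cam));cv2.imwrite('pics/'+name+'.png',im[:,:,::-1]);return im
def st():
    s=arm.observe();print({k:(np.round(v,4).tolist()) for k,v in s.items() if k in('clock','joints','position','ee_rot','force','width')});return s
E
python3 - <<'E'
from h import *
for c in('scene','top'):
    snap(c,c+'0');i=optics.camera_info(c);R=np.array(i['R']);print(c,i['fx'],(-R.T@np.array(i['t'])).round(3),R[2].round(3))
s=st();print(Ro.from_rotvec(s['ee_rot']).as_matrix().round(3))
E
```

```text
pics
scene 386.9566713023525 [ 1.404 -0.213  0.722] [-0.754  0.211 -0.622]
top 479.36433303801414 [0.386 0.016 1.349] [ 0.168 -0.003 -0.986]
{'clock': 0.1, 'joints': [1.2444, 0.4351, 0.025, 1.574, -0.0116, 1.134, -0.0751], 'position': [0.1386, -0.609, 0.24], 'ee_rot': [-3.1206, -0.3506, 0.0004], 'force': [0.357, 0.7406, 0.452], 'width': 0.9963}
[[ 0.975  0.222 -0.   ]
 [ 0.222 -0.975  0.001]
 [-0.    -0.001 -1.   ]]
```

View pics/scene0.png

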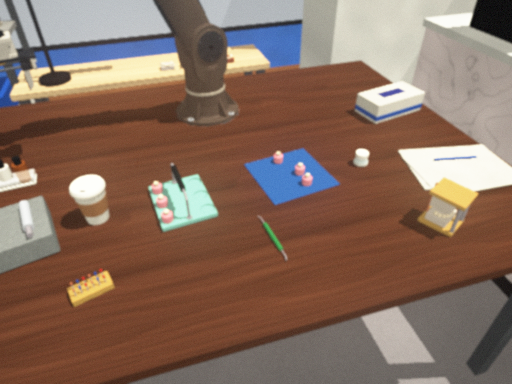

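View pics/top0.png

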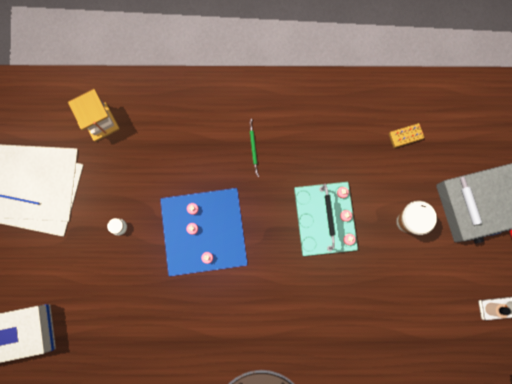

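Run:
```python
from h import *
zs={'loose0_c':.021,'seated0_c':.028,'carrier':0,'carrier_handle':.09,'pocket0':.01,'mat':0,'cup':0,'jar':0,'carver':0}
for n,z in zs.items():
  for c in('top','scene'):
    for d in optics.pinpoint(c,n)[:7]:
        print(n,c,round(d['score'],2),np.round(d['location'],1),ray(c,d['location'],z)[:2].round(4))
```

```text
loose0_c top 0.58 [204.3 259.2] [0.422  0.1579]
loose0_c top 0.26 [307.9 247.3] [ 0.4551 -0.127 ]
loose0_c scene 0.59 [279.8 155.5] [0.4244 0.1566]
seated0_c top 0.4 [350. 237.] [ 0.4832 -0.2426]
seated0_c scene 0.45 [153.3 184.1] [ 0.4626 -0.2497]
carrier top 0.92 [325.1 221.3] [ 0.5294 -0.179 ]
carrier scene 0.62 [164.4 218.8] [ 0.5908 -0.236 ]
carrier scene 0.55 [182. 204.] [ 0.5436 -0.1809]
carrier scene 0.19 [159.3 201. ] [ 0.5106 -0.2417]
carrier_handle top 0.75 [327.6 214.7] [ 0.5373 -0.173 ]
carrier_handle scene 0.5 [174.7 179.3] [ 0.5428 -0.189 ]
pocket0 top 0.95 [306.7 222.6] [ 0.5246 -0.1259]
pocket0 top 0.94 [345.1 239.7] [ 0.477  -0.2322]
pocket0 top 0.82 [304.4 246.2] [ 0.4587 -0.1185]
pocket0 top 0.8 [303.6 198.3] [ 0.5935 -0.1182]
pocket0 top 0.75 [339.6 196. ] [ 0.6003 -0.2202]
pocket0 top 0.62 [342.1 216.5] [ 0.542  -0.2256]
pocket0 scene 0.97 [162.5 221. ] [ 0.6092 -0.2415]
pocket0 scene 0.94 [156.7 191.7] [ 0.4781 -0.2444]
pocket0 scene 0.93 [205.2 206.8] [ 0.5868 -0.1211]
pocket0 scene 0.8 [194.2 180. ] [ 0.4554 -0.1296]
pocket0 scene 0.72 [199.3 194.4] [ 0.5281 -0.1271]
pocket0 scene 0.28 [289.5 172.7] [0.5079 0.159 ]
mat top 0.84 [202.3 230.8] [0.5018 0.1673]
mat scene 0.6 [291.8 174.5] [0.5064 0.1677]
cup scene 0.82 [101.1 217.4] [ 0.5327 -0.4027]
cup scene 0.52 [202.4 195.5] [ 0.5236 -0.1181]
jar top 0.67 [341.2 191.3] [ 0.6155 -0.2269]
jar top 0.52 [120.1 227.2] [0.5114 0.399 ]
jar scene 0.49 [360.1 164.4] [0.5219 0.3957]
carver top 0.61 [254.3 147.8] [0.7428 0.0217]
carver scene 0.51 [269.7 235.9] [0.7377 0.018 ]
```

Run:
```python
from h import *
t=cv2.imread('pics/top0.png');s=cv2.imread('pics/scene0.png')
a=cv2.resize(t[175:290,150:370],None,fx=3.6,fy=3.6,interpolation=cv2.INTER_CUBIC);cv2.imwrite('pics/topz.png',a)
b=cv2.resize(s[140:240,140:345],None,fx=3.9,fy=3.9,interpolation=cv2.INTER_CUBIC);cv2.imwrite('pics/scenez.png',b)
for c,im in(('top',t),('scene',s)):
    h=cv2.cvtColor(im,cv2.COLOR_BGR2HSV)
    def seg(name,lo,hi,amin,z):
        m=cv2.inRange(h,lo,hi);n,l,stt,ce=cv2.connectedComponentsWithStats(m)
        for i in range(1,n):
            if stt[i,4]>amin:
                r=''
                if name!='pink':
                    p=np.argwhere(l==i)[:,::-1].astype(float)
                    W=np.array([ray(c,q,z)[:2] for q in p])
                    (ct,sz,an)=cv2.minAreaRect((W*1000).astype(np.float32));r=(np.round(ct,1),np.round(sz,1),round(an,2))
                print(c,name,stt[i],ce[i].round(1),ray(c,ce[i],z)[:2].round(4),r)
    seg('mint',(70,50,100),(90,160,255),400,.015)
    seg('blue',(105,150,60),(120,255,255),1500,.003)
    print(h[258,207] if c=='top' else h[180,307])
    m=((h[:,:,0]>165)|(h[:,:,0]<8))&(h[:,:,1]>50)&(h[:,:,2]>150)
    n,l,stt,ce=cv2.connectedComponentsWithStats(m.astype(np.uint8))
    for i in range(1,n):
        if 15<stt[i,4]<400: print(c,'pink',stt[i],ce[i].round(1),ray(c,ce[i],.025)[:2].round(4))
```

```text
top mint [ 295  182   63   74 2995] [322.1 219.4] [ 0.5332 -0.1686] (array([ 537. , -177.6]), array([192.9, 153.3]), 6.39)Traceback (most recent call last):
  File "<stdin>", line 18, in <module>
  File "<stdin>", line 14, in seg
  File "h.py", line 5, in ray
    c=optics.camera_info(cam);R=np.array(c['R']);t=np.array(c['t'])
ValueError: time passes only in moves, steps and waits
```

View pics/topz.png

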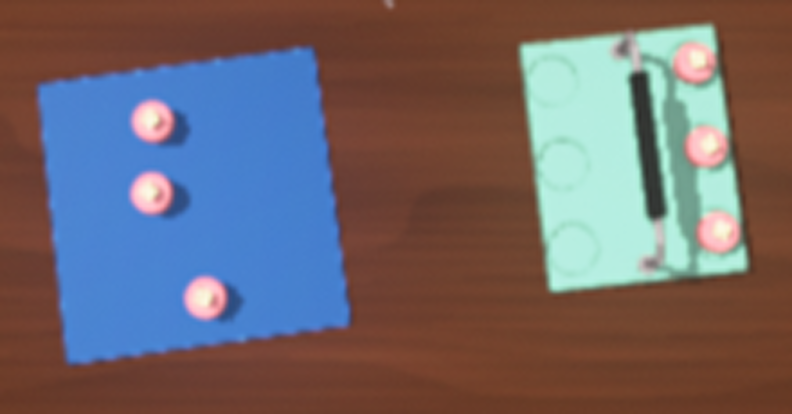

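View pics/scenez.png

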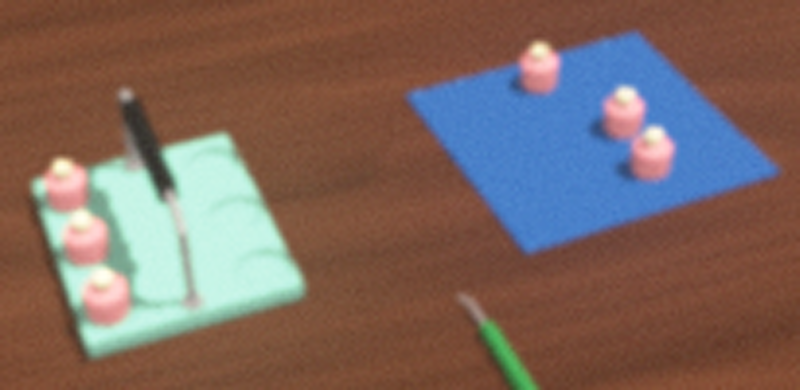

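```bash
python3 - <<'E'
import re
s=open('h.py').read()
s=s.replace("def ray","_c={}\ndef ci(n):\n    if n not in _c: _c[n]=optics.camera_info(n)\n    return _c[n]\ndef ray",1).replace("c=optics.camera_info(cam)","c=ci(cam)")
open('h.py','w').write(s)
E
cat > seg.py <<'E'
from h import *
def run(tn,sn):
  for c,im in(('top',cv2.imread(f'pics/{tn}.png')),('scene',cv2.imread(f'pics/{sn}.png'))):
    h=cv2.cvtColor(im,cv2.COLOR_BGR2HSV)
    def seg(name,lo,hi,amin,z):
        m=cv2.inRange(h,lo,hi);n,l,stt,ce=cv2.connectedComponentsWithStats(m)
        for i in range(1,n):
            if stt[i,4]>amin:
                p=np.argwhere(l==i)[:,::-1].astype(float)
                W=np.array([ray(c,q,z)[:2] for q in p])
                (ct,sz,an)=cv2.minAreaRect((W*1000).astype(np.float32))
                print(c,name,stt[i,4],ce[i].round(1),np.round(ct,1),np.round(sz,1),round(an,2))
    seg('mint',(70,50,100),(90,160,255),400,.015)
    seg('blue',(105,150,60),(120,255,255),1500,.003)
    m=((h[:,:,0]>165)|(h[:,:,0]<8))&(h[:,:,1]>50)&(h[:,:,2]>150)
    n,l,stt,ce=cv2.connectedComponentsWithStats(m.astype(np.uint8))
    for i in range(1,n):
        if 15<stt[i,4]<400:
            p=ce[i];x=ray(c,p,.022)
            print(c,'pink',stt[i,4],p.round(1),x[:2].round(4), 'seated' if x[1]<0 else '')
if __name__=='__main__': run('top0','scene0')
E
python3 seg.py
```

```text
top mint 2995 [322.1 219.4] [ 537.  -177.6] [192.9 153.3] 6.39
top blue 5457 [203.6 231.7] [500.7 164.5] [215.9 216.8] 8.02
top pink 80 [342.1 192.6] [ 0.6081 -0.2254] seated
top pink 65 [192.8 208.8] [0.5612 0.1928] 
top pink 80 [345.2 215.7] [ 0.5429 -0.2322] seated
top pink 62 [192.8 228.8] [0.5054 0.1913] 
top pink 76 [348.7 239.7] [ 0.4762 -0.24  ] seated
top pink 61 [207.8 257.6] [0.4264 0.1483] 
scene mint 960 [187.1 204.1] [ 543.9 -180.4] [201.3 152. ] 6.2
scene blue 1506 [277.7  42.9] [-709.6  483.4] [362.3 699.1] 67.08
scene blue 2310 [288.5 176.6] [505.  161.3] [209.9 212.3] 7.95
scene pink 75 [277.6 157.6] [0.4352 0.1452] 
scene pink 142 [303.1 175.2] [0.5472 0.1872] 
scene pink 82 [156.7 188.3] [ 0.4778 -0.2423] seated
scene pink 79 [161.9 202.6] [ 0.547  -0.2347] seated
scene pink 85 [167.  217.6] [ 0.6127 -0.2282] seated
```

```bash
cat > go.py <<'E'
import sys
from h import *
# usage: go.py x y z yaw -> total shift in tool axes at present orientation, remaining turn about tool z
s=arm.observe();R=Ro.from_rotvec(s['ee_rot']).as_matrix();p=np.array(s['position'])
x,y,z,yaw=map(float,sys.argv[1:5])
print('t',round(s['clock'],2),'pos',p.round(4),'R',R.round(3).tolist(),'yaw',round(np.degrees(np.arctan2(R[1,0],R[0,0])),2),'w',round(s['width']*.0918,4),'F',np.round(s['force'],1),'j',np.round(s['joints'],2))
print('tool shift',(R.T@(np.array([x,y,z])-p)).round(4))
c,n=np.cos(np.radians(yaw)),np.sin(np.radians(yaw))
T=np.array([[c,n,0],[n,-c,0],[0,0,-1]])
print('tool turn',np.degrees(Ro.from_matrix(R.T@T).as_rotvec()).round(2))
E
python3 -m creep '[{"translation":[0.015,-0.017,0],"rot":[0,0,0],"jaw":0.06},{"translation":[0.025,-0.029,0],"rot":[0,0,0],"jaw":0.06},{"translation":[0.025,-0.029,0],"rot":[0,0,0],"jaw":0.06},{"translation":[0.025,-0.029,0],"rot":[0,0,0],"jaw":0.06},{"translation":[0.025,-0.029,0],"rot":[0,0,0],"jaw":0.06},{"translation":[0.025,-0.029,0],"rot":[0,0,0],"jaw":0.06},{"translation":[0.025,-0.029,0],"rot":[0,0,0],"jaw":0.06},{"translation":[0.025,-0.029,0],"rot":[0,0,0],"jaw":0.06},{"translation":[0.025,-0.029,0],"rot":[0,0,0],"jaw":0.06},{"translation":[0.025,-0.029,0],"rot":[0,0,0],"jaw":0.06},{"translation":[0.025,-0.029,0],"rot":[0,0,0],"jaw":0.06},{"translation":[0.025,-0.029,0],"rot":[0,0,0],"jaw":0.06}]' 20
python3 go.py 0.562 0.194 0.12 6.4
```

```text
clock: 2.0
position: [0.3474, -0.2158, 0.2411]
ee_rot: [3.121, 0.35, 0.001]
force: [1.0, -0.4, -0.0]
width: 0.653
t 2.0 pos [ 0.3474 -0.2158  0.2411] R [[0.975, 0.222, 0.001], [0.222, -0.975, -0.001], [0.001, 0.001, -1.0]] yaw 12.81 w 0.0599 F [ 1.  -0.4 -0. ] j [ 0.67  0.1  -0.26  2.04  0.03  1.   -0.96]
tool shift [ 0.3    -0.3521  0.1209]
tool turn [ 0.05 -0.03  6.41]
```

```bash
python3 -m creep '[{"translation":[0.026,-0.0305,0],"rot":[0,0,0],"jaw":0.06},{"translation":[0.026,-0.0305,0],"rot":[0,0,0],"jaw":0.06},{"translation":[0.026,-0.0305,0],"rot":[0,0,0],"jaw":0.06},{"translation":[0.026,-0.0305,0],"rot":[0,0,0],"jaw":0.06},{"translation":[0.026,-0.0305,0],"rot":[0,0,0],"jaw":0.06},{"translation":[0.026,-0.0305,0],"rot":[0,0,0],"jaw":0.06},{"translation":[0.026,-0.0305,0],"rot":[0,0,0],"jaw":0.06},{"translation":[0.026,-0.0305,0],"rot":[0,0,0],"jaw":0.06},{"translation":[0.026,-0.0305,0],"rot":[0,0,0],"jaw":0.06},{"translation":[0.026,-0.0305,0],"rot":[0,0,0],"jaw":0.06},{"translation":[0.026,-0.0305,0.01],"rot":[0,0,0],"jaw":0.06},{"translation":[0.012,-0.0145,0.03],"rot":[0,0,0],"jaw":0.06}]'
python3 go.py 0.562 0.194 0.12 6.4
```

```text
clock: 3.0
position: [0.5633, 0.1967, 0.2041]
ee_rot: [-3.116, -0.355, -0.013]
force: [1.8, 1.0, 0.9]
width: 0.654
t 3.0 pos [0.5633 0.1967 0.2041] R [[0.974, 0.225, 0.008], [0.225, -0.974, 0.006], [0.009, -0.004, -1.0]] yaw 12.99 w 0.06 F [1.8 1.  0.9] j [-0.08  0.47 -0.49  1.67  0.25  1.06 -1.99]
tool shift [-0.0027  0.0027  0.0841]
tool turn [-0.26 -0.5   6.59]
```

```bash
python3 -m creep '[{"translation":[-0.0025,0.0025,0.03],"rot":[0,0,4],"jaw":0.06},{"translation":[0,0,0.035],"rot":[0,0,2.6],"jaw":0.06},{"translation":[0,0,0.035],"rot":[0,0,0],"jaw":0.06},{"translation":[0,0,0.02],"rot":[0,0,0],"jaw":0.06},{"translation":[0,0,0],"rot":[0,0,0],"jaw":0.06}]'
python3 go.py 0.562 0.194 0.024 6.4
python3 - <<'E'
from h import *
for c,r in(('top',(slice(175,290),slice(150,260))),('scene',(slice(120,210),slice(230,350)))):
    im=snap(c,c+'1');cv2.imwrite('pics/'+c+'1z.png',cv2.resize(im[r][:,:,::-1],None,fx=5,fy=5,interpolation=cv2.INTER_CUBIC))
E
```

```text
clock: 3.42
position: [0.5552, 0.1855, 0.0762]
ee_rot: [3.134, 0.171, -0.011]
force: [-0.4, 0.1, 0.6]
width: 0.65
t 3.42 pos [0.5552 0.1855 0.0762] R [[0.994, 0.109, -0.007], [0.109, -0.994, -0.003], [-0.007, 0.002, -1.0]] yaw 6.23 w 0.0597 F [-0.4  0.1  0.6] j [-0.12  0.6  -0.42  1.81  0.32  0.81 -2.16]
tool shift [ 0.0081 -0.0079  0.0521]
tool turn [ 0.13  0.42 -0.17]
```

View pics/scene1z.png

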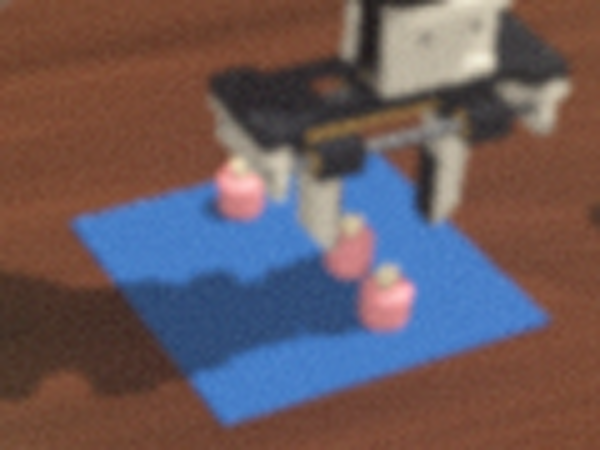

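View pics/top1z.png

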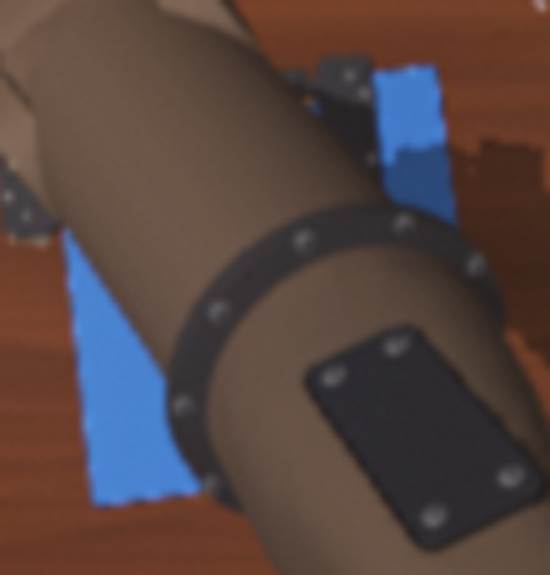

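```bash
python3 -m creep '[{"translation":[0.008,-0.0079,0],"rot":[0,0.4,0],"jaw":0.06},{"translation":[0,0,0],"rot":[0,0,0],"jaw":0.06},{"translation":[0,0,0],"rot":[0,0,0],"jaw":0.06}]'
python3 go.py 0.562 0.194 0.025 6.4
```

```text
clock: 3.77
position: [0.5665, 0.1971, 0.0826]
ee_rot: [-3.135, -0.171, -0.016]
force: [-0.1, 1.0, -0.1]
width: 0.652
t 3.77 pos [0.5665 0.1971 0.0826] R [[0.994, 0.109, 0.01], [0.109, -0.994, 0.002], [0.01, -0.001, -1.0]] yaw 6.26 w 0.0598 F [-0.1  1.  -0.1] j [-0.14  0.6  -0.41  1.78  0.32  0.82 -2.17]
tool shift [-0.0054  0.0027  0.0576]
tool turn [-0.08 -0.6  -0.14]
```

```bash
for i in 1 2 3; do
python3 -m creep '[{"translation":[0,0,0],"rot":[0,0,0],"jaw":0.06},{"translation":[0,0,0],"rot":[0,0,0],"jaw":0.06}]' | head -3; done
python3 go.py 0.562 0.194 0.025 6.4
```

```text
clock: 3.93
position: [0.5654, 0.1956, 0.0814]
ee_rot: [-3.137, -0.17, -0.013]
clock: 4.1
position: [0.5651, 0.1954, 0.0809]
ee_rot: [-3.137, -0.17, -0.011]
clock: 4.27
position: [0.565, 0.1955, 0.0807]
ee_rot: [-3.137, -0.17, -0.011]
t 4.27 pos [0.565  0.1955 0.0807] R [[0.994, 0.108, 0.007], [0.108, -0.994, 0.001], [0.007, 0.0, -1.0]] yaw 6.21 w 0.0601 F [ 0.2 -0.6 -0.8] j [-0.14  0.6  -0.41  1.79  0.32  0.81 -2.17]
tool shift [-0.0036  0.0012  0.0557]
tool turn [ 0.01 -0.39 -0.19]
```

```bash
python3 -m creep '[{"translation":[-0.0036,0.0012,0.004],"rot":[0,-0.4,0],"jaw":0.06},{"translation":[0,0,0.01],"rot":[0,0,0],"jaw":0.06},{"translation":[0,0,0.01],"rot":[0,0,0],"jaw":0.06},{"translation":[0,0,0.01],"rot":[0,0,0],"jaw":0.06},{"translation":[0,0,0.008],"rot":[0,0,0],"jaw":0.06},{"translation":[0,0,0.004],"rot":[0,0,0],"jaw":0.06},{"translation":[0,0,0],"rot":[0,0,0],"jaw":0.06},{"translation":[0,0,0],"rot":[0,0,0],"jaw":0.06}]'
python3 go.py 0.562 0.194 0.025 6.4
python3 - <<'E'
from h import *
for c,r in(('scene',(slice(120,210),slice(230,350))),):
    im=snap(c,c+'2');cv2.imwrite('pics/'+c+'2z.png',cv2.resize(im[r][:,:,::-1],None,fx=5,fy=5,interpolation=cv2.INTER_CUBIC))
E
```

```text
clock: 4.93
position: [0.5615, 0.1941, 0.0343]
ee_rot: [3.137, 0.171, -0.001]
force: [0.2, -0.5, 0.5]
width: 0.654
t 4.93 pos [0.5615 0.1941 0.0343] R [[0.994, 0.109, -0.001], [0.109, -0.994, -0.0], [-0.001, 0.0, -1.0]] yaw 6.23 w 0.0601 F [ 0.2 -0.5  0.5] j [-0.16  0.66 -0.39  1.82  0.35  0.73 -2.2 ]
tool shift [0.0005 0.0002 0.0093]
tool turn [ 0.    0.03 -0.17]
```

View pics/scene2z.png

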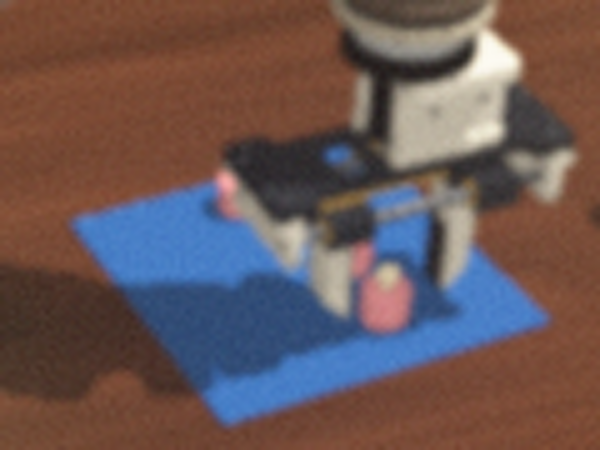

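Run:
```python
from h import *
im=cv2.imread('pics/scene2.png')[120:210,230:350];k=6
im=cv2.resize(im,None,fx=k,fy=k,interpolation=cv2.INTER_CUBIC)
def d(X,col):
    p=(proj('scene',X)-[230,120]+.5)*k;cv2.circle(im,tuple(int(v) for v in p),3,col,-1)
ex=np.array([.994,.109,0]);ey=np.array([.109,-.994,0])
c=np.array([.5615,.1941,0.0203])
for sx in(-1,1):
  for y in(-.049,-.03,.03,.049): d(c+sx*.0095*ex+y*ey,(0,255,0))
for z in(.003,.027,.039): d([.562,.194,z],(255,255,255))
for z in(.003,.027,.039): d([.506,.192,z],(0,255,255))
for z in(.003,.027,.039): d([.4266,.149,z],(0,255,255))
cv2.imwrite('pics/s2o.png',im)
```

```text
(no output)
```

View pics/s2o.png

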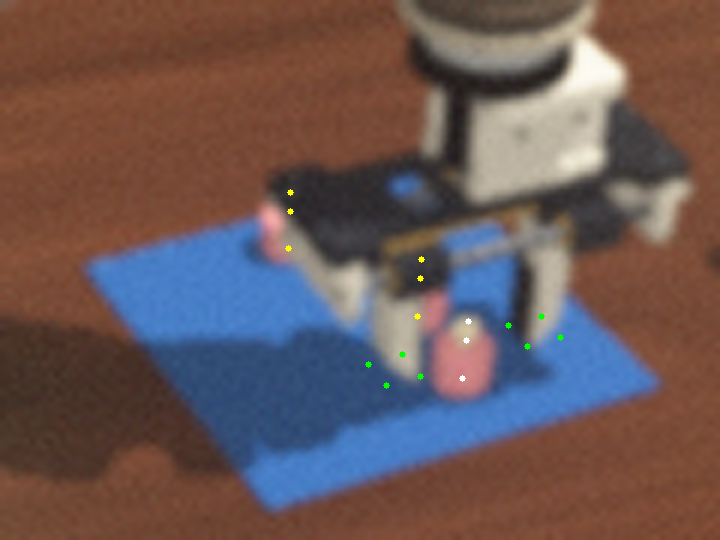

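```bash
python3 -m creep '[{"translation":[0.001,0,0.005],"rot":[0,0,0],"jaw":0.06},{"translation":[0.0005,0,0.004],"rot":[0,0,0],"jaw":0.06},{"translation":[0,0,0],"rot":[0,0,0],"jaw":0.06},{"translation":[0,0,0],"rot":[0,0,0],"jaw":0.045},{"translation":[0,0,0],"rot":[0,0,0],"jaw":0.036},{"translation":[0,0,0],"rot":[0,0,0],"jaw":0.032},{"translation":[0,0,0],"rot":[0,0,0],"jaw":0.028},{"translation":[0,0,0],"rot":[0,0,0],"jaw":0.026},{"translation":[0,0,0],"rot":[0,0,0],"jaw":0.024},{"translation":[0,0,0],"rot":[0,0,0],"jaw":0.024}]' 15
python3 go.py 0.562 0.194 0.025 6.4
```

```text
clock: 5.82
position: [0.5632, 0.1942, 0.0258]
ee_rot: [3.137, 0.17, 0.0]
force: [0.1, 0.1, 1.0]
width: 0.323
t 5.82 pos [0.5632 0.1942 0.0258] R [[0.994, 0.108, 0.0], [0.108, -0.994, 0.0], [0.0, 0.0, -1.0]] yaw 6.22 w 0.0296 F [0.1 0.1 1. ] j [-0.16  0.67 -0.38  1.82  0.36  0.72 -2.2 ]
tool shift [-0.0012  0.0001  0.0008]
tool turn [ 0.   -0.01 -0.18]
```

```bash
python3 -m creep '[{"translation":[0,0,-0.01],"rot":[0,0,0],"jaw":0.024},{"translation":[0,0,-0.02],"rot":[0,0,0],"jaw":0.024},{"translation":[0,0,-0.02],"rot":[0,0,-2],"jaw":0.024},{"translation":[0,0,-0.02],"rot":[0,0,-6],"jaw":0.024},{"translation":[0,0,-0.01],"rot":[0,0,-7],"jaw":0.024},{"translation":[0,0,-0.005],"rot":[0,0,-7],"jaw":0.024},{"translation":[0,0,0],"rot":[0,0,-7],"jaw":0.024},{"translation":[0,0,0],"rot":[0,0,-7],"jaw":0.024},{"translation":[0,0,0],"rot":[0,0,-7],"jaw":0.024},{"translation":[0,0,0],"rot":[0,0,-7],"jaw":0.024},{"translation":[0,0,0],"rot":[0,0,-7],"jaw":0.024},{"translation":[0,0,0],"rot":[0,0,-7],"jaw":0.024}]'
python3 - <<'E'
from h import *
ex=np.array([.9938,.1115,0]);ey=np.array([-.1115,.9938,0])
C=np.array([.537,-.1776,0]);a=np.linspace(0,2*np.pi,37)
ov=[]
for cam,f,(x0,y0,w,h) in(('top','top0',(285,175,85,90)),('scene','scene0',(140,150,85,85))):
    im=cv2.imread(f'pics/{f}.png')[y0:y0+h,x0:x0+w];k=7
    im=cv2.resize(im,None,fx=k,fy=k,interpolation=cv2.INTER_CUBIC)
    im=cv2.convertScaleAbs(im,alpha=1.0)
    def d(X,col):
        p=(proj(cam,X)-[x0,y0]+.5)*k;cv2.circle(im,tuple(int(v) for v in p),1,col,-1)
    for i in(-1,0,1):
        for t in a: d(C+i*.066*ex+.055*ey+.019*(np.cos(t)*ex+np.sin(t)*ey)+[0,0,.015],(0,0,255))
        for t in a: d(C+i*.066*ex-.055*ey+.015*(np.cos(t)*ex+np.sin(t)*ey)+[0,0,.034],(255,0,0))
    for s in np.linspace(-1,1,40):
        for q in(-1,1):
            d(C+s*.096*ex+q*.076*ey+[0,0,.015],(0,0,0)); d(C+q*.096*ex+s*.076*ey+[0,0,.015],(0,0,0))
            d(C+s*.055*ex+q*.007*ey+[0,0,.099],(0,255,255))
    cv2.imwrite(f'pics/ov_{cam}.png',im)
E
python3 go.py 0.60 -0.115 0.11 96.4
```

```text
clock: 6.82
position: [0.5632, 0.1941, 0.1115]
ee_rot: [2.564, 1.814, 0.001]
force: [1.1, -0.3, -0.7]
width: 0.32
t 6.82 pos [0.5632 0.1941 0.1115] R [[0.333, 0.943, 0.001], [0.943, -0.333, -0.0], [-0.0, 0.001, -1.0]] yaw 70.56 w 0.0294 F [ 1.1 -0.3 -0.7] j [ 0.06  0.63 -0.72  1.75  0.5   0.95 -1.2 ]
tool shift [-0.2793  0.1376  0.0016]
tool turn [ 3.000e-02  1.000e-02 -2.584e+01]
```

View pics/ov_top.png

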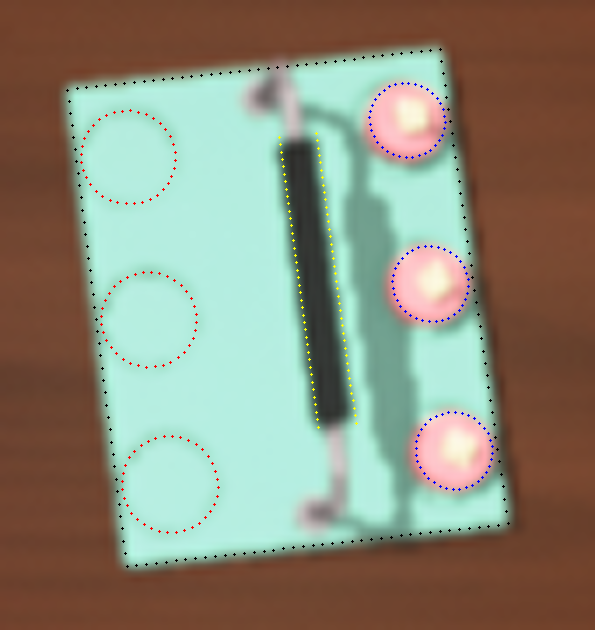

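View pics/ov_scene.png

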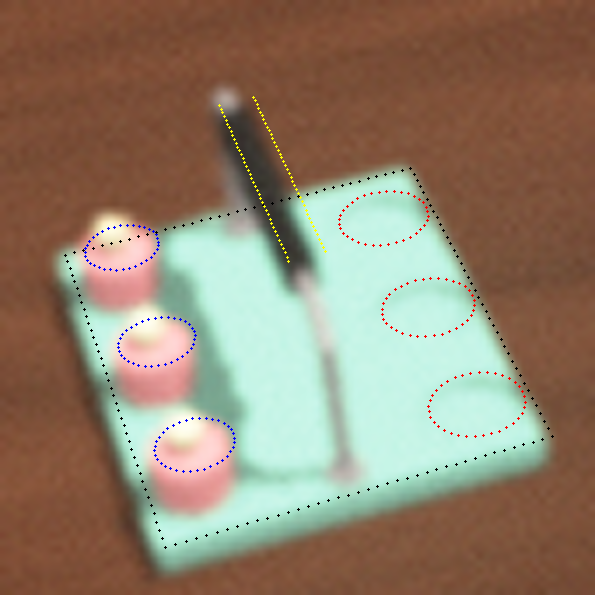

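```bash
python3 -m creep '[{"translation":[0,0,0],"rot":[0,0,-7],"jaw":0.024},{"translation":[0,0,0],"rot":[0,0,-7],"jaw":0.024},{"translation":[0,0,0],"rot":[0,0,-7],"jaw":0.024},{"translation":[0,0,0],"rot":[0,0,-4.8],"jaw":0.024},{"translation":[-0.02,0,0],"rot":[0,0,0],"jaw":0.024},{"translation":[-0.035,0,0],"rot":[0,0,0],"jaw":0.024},{"translation":[-0.035,0,0],"rot":[0,0,0],"jaw":0.024},{"translation":[-0.035,0,0],"rot":[0,0,0],"jaw":0.024},{"translation":[-0.035,0,0],"rot":[0,0,0],"jaw":0.024},{"translation":[-0.035,0,0],"rot":[0,0,0],"jaw":0.024},{"translation":[-0.035,0,0],"rot":[0,0,0],"jaw":0.024},{"translation":[-0.03,0,0],"rot":[0,0,0],"jaw":0.024}]'
python3 -m creep '[{"translation":[-0.02,0,0],"rot":[0,0,0],"jaw":0.024},{"translation":[-0.01,0,0],"rot":[0,0,0],"jaw":0.024},{"translation":[0,0,0],"rot":[0,0,0],"jaw":0.024},{"translation":[0,0,0],"rot":[0,0,0],"jaw":0.024},{"translation":[0,0,0],"rot":[0,0,0],"jaw":0.024}]'
python3 go.py 0.5965 -0.116 0.07 96.4
```

```text
clock: 7.82
position: [0.5904, -0.0675, 0.1114]
ee_rot: [2.103, 2.332, -0.001]
force: [1.1, -0.2, 0.3]
width: 0.318
clock: 8.23
position: [0.5935, -0.0918, 0.1112]
ee_rot: [-2.099, -2.337, -0.002]
force: [0.1, 0.7, -0.7]
width: 0.318
t 8.23 pos [ 0.5935 -0.0918  0.1112] R [[-0.107, 0.994, 0.0], [0.994, 0.107, 0.001], [0.001, 0.0, -1.0]] yaw 96.16 w 0.0292 F [ 0.1  0.7 -0.7] j [ 0.61  0.68 -0.83  1.73  0.58  1.   -0.33]
tool shift [-0.0245  0.0004  0.0411]
tool turn [ 0.03 -0.06 -0.24]
```

```bash
python3 -m creep '[{"translation":[-0.01,0,0.005],"rot":[0,0,-0.24],"jaw":0.024},{"translation":[-0.01,0,0.012],"rot":[0,0,0],"jaw":0.024},{"translation":[-0.0045,0.0004,0.012],"rot":[0,0,0],"jaw":0.024},{"translation":[0,0,0.01],"rot":[0,0,0],"jaw":0.024},{"translation":[0,0,0.007],"rot":[0,0,0],"jaw":0.024},{"translation":[0,0,0.003],"rot":[0,0,0],"jaw":0.024},{"translation":[0,0,0],"rot":[0,0,0],"jaw":0.024},{"translation":[0,0,0],"rot":[0,0,0],"jaw":0.024}]'
python3 go.py 0.5965 -0.116 0.0328 96.4
cat > ovl.py <<'E'
import sys
from h import *
# overlay carrier model + tcp axis on fresh scene image; args: name
n=sys.argv[1];s=arm.observe();p=np.array(s['position'])
ex=np.array([.9938,.1115,0]);ey=np.array([-.1115,.9938,0])
C=np.array([.537,-.1776,0]);a=np.linspace(0,2*np.pi,37)
for cam,(x0,y0,w,h) in(('scene',(130,140,110,90)),):
    full=snap(cam,n);k=7
    im=cv2.resize(np.ascontiguousarray(full[y0:y0+h,x0:x0+w,::-1]),None,fx=k,fy=k,interpolation=cv2.INTER_CUBIC)
    def d(X,col):
        q=(proj(cam,X)-[x0,y0]+.5)*k;cv2.circle(im,tuple(int(v) for v in q),1,col,-1)
    for i in(-1,0,1):
        for t in a: d(C+i*.066*ex+.055*ey+.019*(np.cos(t)*ex+np.sin(t)*ey)+[0,0,.015],(0,0,255))
    for u in(.0228,-.0012):
      for t in a: d(p-[0,0,u]+.015*(np.cos(t)*ex+np.sin(t)*ey),(255,0,0))
    cv2.imwrite(f'pics/{n}_o.png',im)
E
python3 ovl.py sc3
```

```text
clock: 8.9
position: [0.5966, -0.1179, 0.0616]
ee_rot: [-2.096, -2.34, -0.0]
force: [0.0, 0.8, -0.5]
width: 0.319
t 8.9 pos [ 0.5966 -0.1179  0.0616] R [[-0.11, 0.994, -0.0], [0.994, 0.11, 0.0], [0.0, -0.0, -1.0]] yaw 96.3 w 0.0293 F [ 0.   0.8 -0.5] j [ 0.62  0.74 -0.79  1.75  0.64  0.93 -0.33]
tool shift [0.0018 0.0001 0.0288]
tool turn [-0.01 -0.03 -0.1 ]
```

View pics/sc3_o.png

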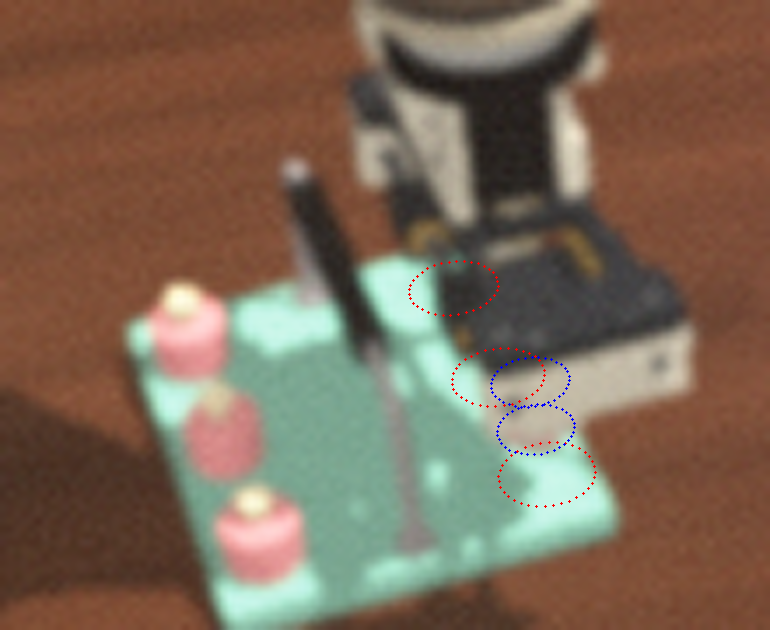

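```bash
python3 -m creep '[{"translation":[0.0015,0,0.005],"rot":[0,0,0],"jaw":0.024},{"translation":[0,0,0.008],"rot":[0,0,0],"jaw":0.024},{"translation":[0,0,0.006],"rot":[0,0,0],"jaw":0.024},{"translation":[0,0,0.003],"rot":[0,0,0],"jaw":0.024},{"translation":[0,0,0.003],"rot":[0,0,0],"jaw":0.024},{"translation":[0,0,0.002],"rot":[0,0,0],"jaw":0.024},{"translation":[0,0,0.0015],"rot":[0,0,0],"jaw":0.024},{"translation":[0,0,0],"rot":[0,0,0],"jaw":0.024},{"translation":[0,0,0],"rot":[0,0,0],"jaw":0.024}]'
python3 go.py 0.5965 -0.116 0.0328 96.4
```

```text
clock: 9.7
position: [0.5965, -0.117, 0.0333]
ee_rot: [2.097, 2.339, 0.0]
force: [-0.2, 0.1, 0.3]
width: 0.321
t 9.7 pos [ 0.5965 -0.117   0.0333] R [[-0.109, 0.994, 0.0], [0.994, 0.109, -0.0], [-0.0, 0.0, -1.0]] yaw 96.26 w 0.0295 F [-0.2  0.1  0.3] j [ 0.6   0.78 -0.76  1.77  0.68  0.88 -0.36]
tool shift [0.001  0.0001 0.0005]
tool turn [ 0.01  0.   -0.14]
```

```bash
python3 -m creep '[{"translation":[0,0,0.0007],"rot":[0,0,0],"jaw":0.024},{"translation":[0,0,0],"rot":[0,0,0],"jaw":0.024},{"translation":[0,0,0],"rot":[0,0,0],"jaw":0.031},{"translation":[0,0,0],"rot":[0,0,0],"jaw":0.034},{"translation":[0,0,0],"rot":[0,0,0],"jaw":0.038},{"translation":[0,0,0],"rot":[0,0,0],"jaw":0.043},{"translation":[0,0,0],"rot":[0,0,0],"jaw":0.043},{"translation":[0,0,-0.008],"rot":[0,0,0],"jaw":0.043},{"translation":[0,0,-0.02],"rot":[0,0,0],"jaw":0.043},{"translation":[0,0,-0.025],"rot":[0,0,0],"jaw":0.043},{"translation":[0,0,-0.02],"rot":[0,0,0],"jaw":0.043},{"translation":[0.01,0,0],"rot":[0,0,0],"jaw":0.043}]'
python3 go.py 0.508 0.193 0.1 96.4
```

```text
clock: 10.7
position: [0.5978, -0.1087, 0.1099]
ee_rot: [2.096, 2.333, 0.004]
force: [2.2, 0.4, 0.4]
width: 0.464
t 10.7 pos [ 0.5978 -0.1087  0.1099] R [[-0.106, 0.994, 0.006], [0.994, 0.106, -0.002], [-0.002, 0.006, -1.0]] yaw 96.11 w 0.0426 F [2.2 0.4 0.4] j [ 0.63  0.69 -0.83  1.72  0.59  1.   -0.31]
tool shift [ 0.3096 -0.0572  0.0088]
tool turn [ 0.32  0.13 -0.29]
```

```bash
python3 -m creep '[{"translation":[0.025,-0.0047,0],"rot":[0,0,0],"jaw":0.055},{"translation":[0.035,-0.0065,0],"rot":[0,0,0],"jaw":0.055},{"translation":[0.035,-0.0065,0],"rot":[0,0,0],"jaw":0.055},{"translation":[0.035,-0.0065,0],"rot":[0,0,0],"jaw":0.055},{"translation":[0.035,-0.0065,0],"rot":[0,0,0],"jaw":0.055},{"translation":[0.035,-0.0065,0],"rot":[0,0,0],"jaw":0.055},{"translation":[0.035,-0.0065,0],"rot":[0,0,0],"jaw":0.055},{"translation":[0.03,-0.0055,0],"rot":[0,0,0],"jaw":0.055},{"translation":[0.025,-0.0045,0],"rot":[0,0,0],"jaw":0.055},{"translation":[0.013,-0.003,0],"rot":[0,0,0],"jaw":0.055},{"translation":[0.006,0,0],"rot":[0,0,0],"jaw":0.055},{"translation":[0,0,0],"rot":[0,0,0],"jaw":0.055}]'
python3 -m creep '[{"translation":[0,0,0],"rot":[0,0,0],"jaw":0.055},{"translation":[0,0,0],"rot":[0,0,0],"jaw":0.055}]'
python3 go.py 0.507 0.192 0.026 96.4
python3 - <<'E'
from h import *
im=snap('top','top4');im2=snap('scene','scene4')
a=cv2.resize(im[175:290,150:370],None,fx=3,fy=3);b=cv2.resize(im2[120:240,130:350],None,fx=3,fy=2.1)
cv2.imwrite('pics/both4.png',np.vstack([a,b])[:,:,::-1])
E
```

```text
clock: 11.7
position: [0.5048, 0.1956, 0.1058]
ee_rot: [-2.094, -2.342, -0.001]
force: [-0.1, -0.2, 0.5]
width: 0.598
clock: 11.87
position: [0.5058, 0.1923, 0.1053]
ee_rot: [2.099, 2.337, -0.001]
force: [0.1, -1.6, 0.5]
width: 0.601
t 11.87 pos [0.5058 0.1923 0.1053] R [[-0.107, 0.994, -0.0], [0.994, 0.107, -0.001], [-0.001, -0.0, -1.0]] yaw 96.15 w 0.0551 F [ 0.1 -1.6  0.5] j [ 0.13  0.61 -0.85  1.88  0.57  0.92 -0.88]
tool shift [-0.0003  0.0012  0.0793]
tool turn [-0.02  0.06 -0.25]
```

View pics/both4.png

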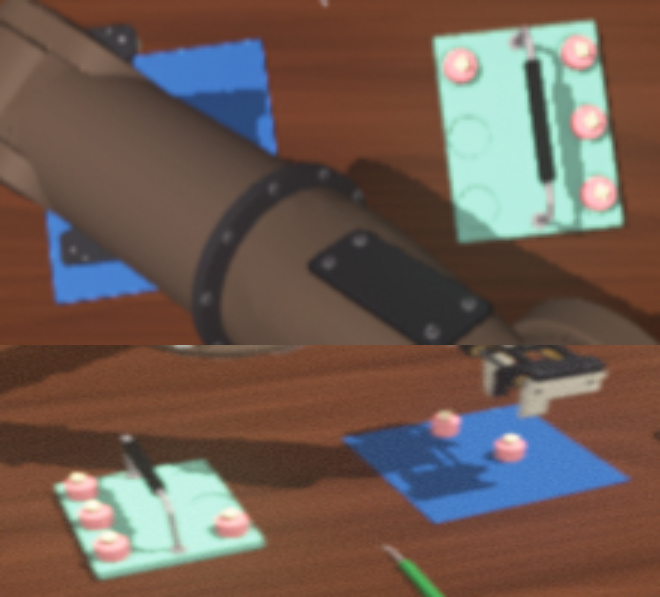

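```bash
python3 -m creep '[{"translation":[0,0.0012,0.01],"rot":[0,0,-0.25],"jaw":0.055},{"translation":[0,0,0.02],"rot":[0,0,0],"jaw":0.055},{"translation":[0,0,0.02],"rot":[0,0,0],"jaw":0.055},{"translation":[0,0,0.012],"rot":[0,0,0],"jaw":0.055},{"translation":[0,0,0.006],"rot":[0,0,0],"jaw":0.055},{"translation":[0,0,0.003],"rot":[0,0,0],"jaw":0.055},{"translation":[0,0,0],"rot":[0,0,0],"jaw":0.055},{"translation":[0,0,0],"rot":[0,0,0],"jaw":0.055}]'
python3 go.py 0.507 0.192 0.0258 96.4
python3 - <<'E'
from h import *
im=snap('scene','scene5');k=7
im=cv2.resize(np.ascontiguousarray(im[120:210,240:340,::-1]),None,fx=k,fy=k,interpolation=cv2.INTER_CUBIC)
def d(X,col):
    p=(proj('scene',X)-[240,120]+.5)*k;cv2.circle(im,tuple(int(v) for v in p),2,col,-1)
p=np.array(arm.observe()['position']);p[2]=0
for z in(.003,.027):
    for t in np.linspace(0,6.283,25): d(p+[.015*np.cos(t),.015*np.sin(t),z],(0,255,255))
cv2.imwrite('pics/s5o.png',im)
E
```

```text
clock: 12.63
position: [0.5068, 0.1944, 0.035]
ee_rot: [2.092, 2.344, 0.001]
force: [-0.1, 0.4, 0.4]
width: 0.603
t 12.63 pos [0.5068 0.1944 0.035 ] R [[-0.113, 0.994, 0.001], [0.994, 0.113, 0.0], [0.0, 0.001, -1.0]] yaw 96.51 w 0.0554 F [-0.1  0.4  0.4] j [ 0.07  0.7  -0.77  1.93  0.68  0.79 -0.97]
tool shift [-0.0024 -0.0001  0.0092]
tool turn [ 0.04 -0.02  0.11]
```

View pics/s5o.png

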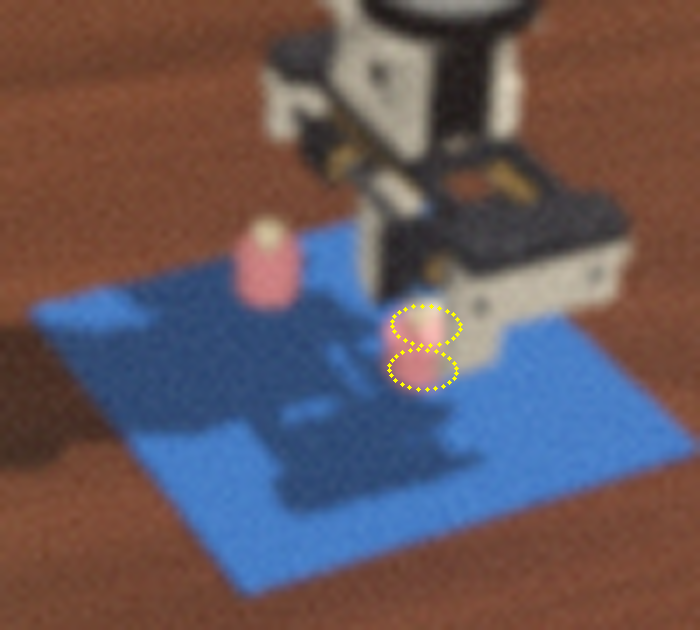

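```bash
python3 -m creep '[{"translation":[-0.0025,0,0.005],"rot":[0,0,0],"jaw":0.055},{"translation":[0,0,0.004],"rot":[0,0,0],"jaw":0.055},{"translation":[0,0,0],"rot":[0,0,0],"jaw":0.055},{"translation":[0,0,0],"rot":[0,0,0],"jaw":0.045},{"translation":[0,0,0],"rot":[0,0,0],"jaw":0.036},{"translation":[0,0,0],"rot":[0,0,0],"jaw":0.032},{"translation":[0,0,0],"rot":[0,0,0],"jaw":0.028},{"translation":[0,0,0],"rot":[0,0,0],"jaw":0.026},{"translation":[0,0,0],"rot":[0,0,0],"jaw":0.024},{"translation":[0,0,0],"rot":[0,0,0],"jaw":0.024}]' 15
python3 go.py 0.531 -0.1229 0.11 96.4
```

```text
clock: 13.52
position: [0.5068, 0.1917, 0.0256]
ee_rot: [2.092, 2.344, 0.0]
force: [-0.4, -0.4, 2.2]
width: 0.319
t 13.52 pos [0.5068 0.1917 0.0256] R [[-0.113, 0.994, 0.0], [0.994, 0.113, 0.0], [0.0, 0.0, -1.0]] yaw 96.51 w 0.0293 F [-0.4 -0.4  2.2] j [ 0.07  0.71 -0.76  1.94  0.69  0.77 -0.98]
tool shift [-0.3153 -0.0116 -0.0844]
tool turn [ 0.01 -0.    0.11]
```

```bash
python3 -m creep '[{"translation":[0,0,-0.01],"rot":[0,0,0],"jaw":0.024},{"translation":[0,0,-0.02],"rot":[0,0,0],"jaw":0.024},{"translation":[-0.01,0,-0.025],"rot":[0,0,0],"jaw":0.024},{"translation":[-0.025,-0.001,-0.015],"rot":[0,0,0],"jaw":0.024},{"translation":[-0.035,-0.0015,-0.005],"rot":[0,0,0],"jaw":0.024},{"translation":[-0.035,-0.0015,0],"rot":[0,0,0],"jaw":0.024},{"translation":[-0.035,-0.0015,0],"rot":[0,0,0],"jaw":0.024},{"translation":[-0.035,-0.0015,0],"rot":[0,0,0],"jaw":0.024},{"translation":[-0.035,-0.0015,0],"rot":[0,0,0],"jaw":0.024},{"translation":[-0.035,-0.0015,0],"rot":[0,0,0],"jaw":0.024},{"translation":[-0.03,-0.001,0],"rot":[0,0,0],"jaw":0.024},{"translation":[-0.02,-0.0005,0],"rot":[0,0,0],"jaw":0.024}]' 
python3 -m creep '[{"translation":[-0.012,0,0],"rot":[0,0,0],"jaw":0.024},{"translation":[-0.005,0,0],"rot":[0,0,0],"jaw":0.024},{"translation":[0,0,0],"rot":[0,0,0],"jaw":0.024},{"translation":[0,0,0],"rot":[0,0,0],"jaw":0.024},{"translation":[0,0,0],"rot":[0,0,0],"jaw":0.024}]'
python3 go.py 0.531 -0.1229 0.0326 96.4
```

```text
clock: 14.52
position: [0.5284, -0.1069, 0.1009]
ee_rot: [2.095, 2.34, -0.002]
force: [0.1, 0.2, -0.5]
width: 0.32
clock: 14.93
position: [0.5307, -0.1176, 0.1008]
ee_rot: [-2.088, -2.347, -0.001]
force: [-0.1, 0.9, -0.5]
width: 0.322
t 14.93 pos [ 0.5307 -0.1176  0.1008] R [[-0.116, 0.993, 0.0], [0.993, 0.116, 0.001], [0.001, 0.0, -1.0]] yaw 96.67 w 0.0295 F [-0.1  0.9 -0.5] j [ 0.72  0.62 -0.85  1.88  0.59  0.91 -0.3 ]
tool shift [-0.0053 -0.0004  0.0682]
tool turn [ 0.02 -0.04  0.27]
```

```bash
python3 -m creep '[{"translation":[-0.003,0,0.008],"rot":[0,0,0.27],"jaw":0.024},{"translation":[-0.002,0,0.012],"rot":[0,0,0],"jaw":0.024},{"translation":[0,0,0.012],"rot":[0,0,0],"jaw":0.024},{"translation":[0,0,0.008],"rot":[0,0,0],"jaw":0.024},{"translation":[0,0,0.004],"rot":[0,0,0],"jaw":0.024},{"translation":[0,0,0],"rot":[0,0,0],"jaw":0.024},{"translation":[0,0,0],"rot":[0,0,0],"jaw":0.024},{"translation":[0,0,0],"rot":[0,0,0],"jaw":0.024}]'
python3 go.py 0.531 -0.1229 0.0326 96.4
python3 ovl.py sc6
```

```text
clock: 15.6
position: [0.5315, -0.1245, 0.0568]
ee_rot: [2.097, 2.339, 0.001]
force: [-0.2, 0.3, -0.8]
width: 0.32
t 15.6 pos [ 0.5315 -0.1245  0.0568] R [[-0.109, 0.994, 0.001], [0.994, 0.109, 0.0], [0.0, 0.001, -1.0]] yaw 96.25 w 0.0294 F [-0.2  0.3 -0.8] j [ 0.69  0.68 -0.8   1.91  0.65  0.84 -0.35]
tool shift [ 0.0017 -0.0004  0.0242]
tool turn [ 0.03 -0.   -0.15]
```

View pics/sc6_o.png

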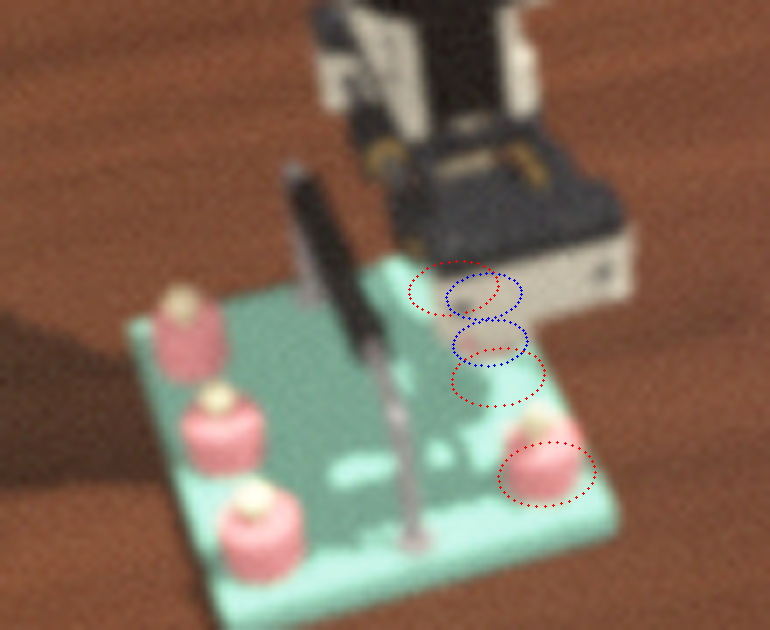

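```bash
python3 -m creep '[{"translation":[0.0016,-0.0004,0.005],"rot":[0,0,0],"jaw":0.024},{"translation":[0,0,0.006],"rot":[0,0,0],"jaw":0.024},{"translation":[0,0,0.005],"rot":[0,0,0],"jaw":0.024},{"translation":[0,0,0.003],"rot":[0,0,0],"jaw":0.024},{"translation":[0,0,0.003],"rot":[0,0,0],"jaw":0.024},{"translation":[0,0,0.0015],"rot":[0,0,0],"jaw":0.024},{"translation":[0,0,0],"rot":[0,0,0],"jaw":0.024},{"translation":[0,0,0],"rot":[0,0,0],"jaw":0.024}]'
python3 go.py 0.531 -0.1229 0.0326 96.4
```

```text
clock: 16.32
position: [0.5307, -0.1231, 0.033]
ee_rot: [2.097, 2.339, 0.0]
force: [0.7, 0.3, -1.3]
width: 0.321
t 16.32 pos [ 0.5307 -0.1231  0.033 ] R [[-0.109, 0.994, 0.0], [0.994, 0.109, 0.0], [0.0, 0.0, -1.0]] yaw 96.24 w 0.0294 F [ 0.7  0.3 -1.3] j [ 0.67  0.71 -0.77  1.93  0.69  0.8  -0.38]
tool shift [0.0002 0.0003 0.0004]
tool turn [ 0.   -0.   -0.16]
```

```bash
python3 -m creep '[{"translation":[0,0,0.0006],"rot":[0,0,0],"jaw":0.024},{"translation":[0,0,0],"rot":[0,0,0],"jaw":0.024},{"translation":[0,0,0],"rot":[0,0,0],"jaw":0.031},{"translation":[0,0,0],"rot":[0,0,0],"jaw":0.034},{"translation":[0,0,0],"rot":[0,0,0],"jaw":0.038},{"translation":[0,0,0],"rot":[0,0,0],"jaw":0.043},{"translation":[0,0,0],"rot":[0,0,0],"jaw":0.043},{"translation":[0,0,-0.008],"rot":[0,0,0],"jaw":0.043},{"translation":[0,0,-0.02],"rot":[0,0,0],"jaw":0.043},{"translation":[0,0,-0.025],"rot":[0,0,0],"jaw":0.043},{"translation":[0,0,-0.015],"rot":[0,0,0],"jaw":0.043},{"translation":[0.01,-0.005,0],"rot":[0,0,0],"jaw":0.043}]'
python3 go.py 0.427 0.149 0.1 96.4
```

```text
clock: 17.32
position: [0.5273, -0.1151, 0.1038]
ee_rot: [2.097, 2.333, 0.004]
force: [1.1, -0.3, -0.1]
width: 0.468
t 17.32 pos [ 0.5273 -0.1151  0.1038] R [[-0.106, 0.994, 0.005], [0.994, 0.106, -0.001], [-0.002, 0.005, -1.0]] yaw 96.1 w 0.0429 F [ 1.1 -0.3 -0.1] j [ 0.72  0.61 -0.86  1.89  0.58  0.91 -0.32]
tool shift [ 0.2733 -0.0717  0.0029]
tool turn [ 0.3   0.11 -0.3 ]
```

```bash
python3 -m creep '[{"translation":[0.023,-0.006,0],"rot":[0,0,0],"jaw":0.055},{"translation":[0.034,-0.009,0],"rot":[0,0,0],"jaw":0.055},{"translation":[0.034,-0.009,0],"rot":[0,0,0],"jaw":0.055},{"translation":[0.034,-0.009,0],"rot":[0,0,0],"jaw":0.055},{"translation":[0.034,-0.009,0],"rot":[0,0,0],"jaw":0.055},{"translation":[0.034,-0.009,0],"rot":[0,0,0],"jaw":0.055},{"translation":[0.03,-0.008,0],"rot":[0,0,0],"jaw":0.055},{"translation":[0.024,-0.007,0],"rot":[0,0,0],"jaw":0.055},{"translation":[0.014,-0.004,0],"rot":[0,0,0],"jaw":0.055},{"translation":[0.006,-0.001,0],"rot":[0,0,0],"jaw":0.055},{"translation":[0,0,0],"rot":[0,0,0],"jaw":0.055},{"translation":[0,0,0],"rot":[0,0,0],"jaw":0.055}]'
python3 -m creep '[{"translation":[0,0,0],"rot":[0,0,0],"jaw":0.055},{"translation":[0,0,0],"rot":[0,0,0],"jaw":0.055}]'
python3 go.py 0.427 0.149 0.026 96.4
```

```text
clock: 18.32
position: [0.4251, 0.1433, 0.1003]
ee_rot: [2.097, 2.339, -0.001]
force: [0.7, -0.4, 0.5]
width: 0.599
clock: 18.48
position: [0.4254, 0.1426, 0.1002]
ee_rot: [2.1, 2.337, -0.001]
force: [-1.0, -0.5, -0.5]
width: 0.6
t 18.48 pos [0.4254 0.1426 0.1002] R [[-0.106, 0.994, -0.0], [0.994, 0.106, -0.001], [-0.001, -0.0, -1.0]] yaw 96.11 w 0.0551 F [-1.  -0.5 -0.5] j [ 0.24  0.5  -0.9   2.1   0.55  0.8  -0.88]
tool shift [0.0062 0.0023 0.0742]
tool turn [-0.02  0.04 -0.29]
```

```bash
python3 -m creep '[{"translation":[0.004,0.002,0.01],"rot":[0,0,-0.29],"jaw":0.055},{"translation":[0.0015,0,0.02],"rot":[0,0,0],"jaw":0.055},{"translation":[0,0,0.02],"rot":[0,0,0],"jaw":0.055},{"translation":[0,0,0.01],"rot":[0,0,0],"jaw":0.055},{"translation":[0,0,0.005],"rot":[0,0,0],"jaw":0.055},{"translation":[0,0,0],"rot":[0,0,0],"jaw":0.055},{"translation":[0,0,0],"rot":[0,0,0],"jaw":0.055}]'
python3 go.py 0.427 0.149 0.0258 96.4
python3 - <<'E'
from h import *
im=snap('scene','scene7');k=7
im=cv2.resize(np.ascontiguousarray(im[110:200,240:340,::-1]),None,fx=k,fy=k,interpolation=cv2.INTER_CUBIC)
def d(X,col):
    p=(proj('scene',X)-[240,110]+.5)*k;cv2.circle(im,tuple(int(v) for v in p),2,col,-1)
p=np.array(arm.observe()['position']);p[2]=0
for z in(.003,.027):
    for t in np.linspace(0,6.283,25): d(p+[.015*np.cos(t),.015*np.sin(t),z],(0,255,255))
cv2.imwrite('pics/s7o.png',im)
E
```

```text
clock: 19.07
position: [0.4265, 0.1498, 0.0355]
ee_rot: [-2.091, -2.344, 0.0]
force: [0.4, -0.9, 0.1]
width: 0.601
t 19.07 pos [0.4265 0.1498 0.0355] R [[-0.114, 0.993, -0.0], [0.993, 0.114, 0.0], [0.0, -0.0, -1.0]] yaw 96.54 w 0.0552 F [ 0.4 -0.9  0.1] j [ 0.13  0.6  -0.78  2.15  0.69  0.67 -1.02]
tool shift [-0.0009  0.0004  0.0097]
tool turn [-0.01 -0.    0.14]
```

View pics/s7o.png

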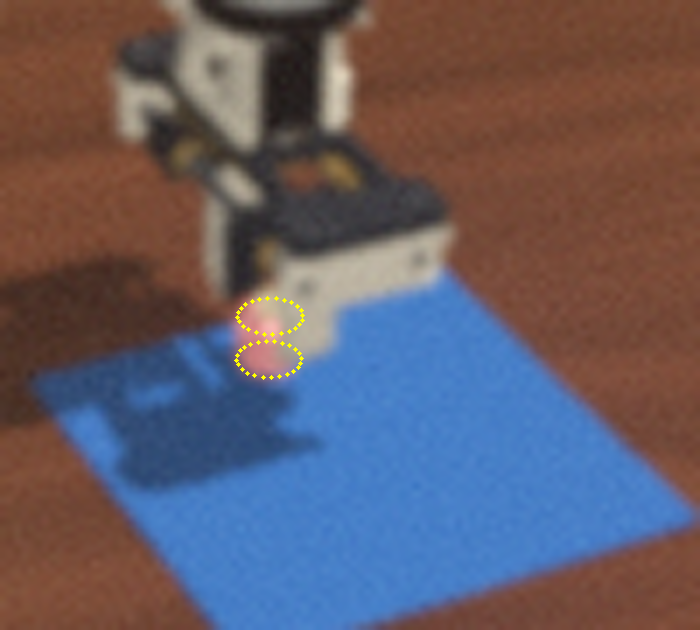

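Tooth left edge at zoomed (234,350) against the overlay's 236: aligned. Lower and grip.

```bash
python3 -m creep '[{"translation":[-0.001,0,0.0055],"rot":[0,0,0],"jaw":0.055},{"translation":[0,0,0.004],"rot":[0,0,0],"jaw":0.055},{"translation":[0,0,0],"rot":[0,0,0],"jaw":0.055},{"translation":[0,0,0],"rot":[0,0,0],"jaw":0.045},{"translation":[0,0,0],"rot":[0,0,0],"jaw":0.036},{"translation":[0,0,0],"rot":[0,0,0],"jaw":0.032},{"translation":[0,0,0],"rot":[0,0,0],"jaw":0.028},{"translation":[0,0,0],"rot":[0,0,0],"jaw":0.026},{"translation":[0,0,0],"rot":[0,0,0],"jaw":0.024},{"translation":[0,0,0],"rot":[0,0,0],"jaw":0.024}]' 15
python3 go.py 0.4653 -0.1303 0.10 96.4
```

```text
clock: 19.95
position: [0.4266, 0.1487, 0.026]
ee_rot: [2.091, 2.344, 0.0]
force: [0.3, 0.1, 1.9]
width: 0.319
t 19.95 pos [0.4266 0.1487 0.026 ] R [[-0.114, 0.994, 0.0], [0.994, 0.114, -0.0], [-0.0, 0.0, -1.0]] yaw 96.53 w 0.0293 F [0.3 0.1 1.9] j [ 0.12  0.61 -0.77  2.15  0.72  0.65 -1.04]
tool shift [-0.2816  0.0067 -0.074 ]
tool turn [0.01 0.   0.13]
```

```bash
python3 -m creep '[{"translation":[0,0,-0.01],"rot":[0,0,0],"jaw":0.024},{"translation":[0,0,-0.02],"rot":[0,0,0],"jaw":0.024},{"translation":[-0.01,0,-0.025],"rot":[0,0,0],"jaw":0.024},{"translation":[-0.025,0.0006,-0.015],"rot":[0,0,0],"jaw":0.024},{"translation":[-0.033,0.0009,-0.005],"rot":[0,0,0],"jaw":0.024},{"translation":[-0.033,0.0009,0],"rot":[0,0,0],"jaw":0.024},{"translation":[-0.033,0.0009,0],"rot":[0,0,0],"jaw":0.024},{"translation":[-0.033,0.0009,0],"rot":[0,0,0],"jaw":0.024},{"translation":[-0.033,0.0009,0],"rot":[0,0,0],"jaw":0.024},{"translation":[-0.03,0.0009,0],"rot":[0,0,0],"jaw":0.024},{"translation":[-0.023,0.0007,0],"rot":[0,0,0],"jaw":0.024},{"translation":[-0.014,0,0],"rot":[0,0,0],"jaw":0.024}]' 
python3 -m creep '[{"translation":[-0.007,0,0],"rot":[0,0,0],"jaw":0.024},{"translation":[-0.002,0,0],"rot":[0,0,0],"jaw":0.024},{"translation":[0,0,0],"rot":[0,0,0],"jaw":0.024},{"translation":[0,0,0],"rot":[0,0,0],"jaw":0.024}]'
python3 go.py 0.4653 -0.1303 0.055 96.4
```

```text
clock: 20.95
position: [0.4634, -0.1191, 0.1013]
ee_rot: [2.095, 2.341, -0.001]
force: [0.3, 0.7, 0.2]
width: 0.32
clock: 21.28
position: [0.4645, -0.1235, 0.1012]
ee_rot: [-2.089, -2.346, -0.001]
force: [0.5, 0.1, -0.6]
width: 0.32
t 21.28 pos [ 0.4645 -0.1235  0.1012] R [[-0.115, 0.993, 0.0], [0.993, 0.115, 0.0], [0.0, 0.0, -1.0]] yaw 96.62 w 0.0293 F [ 0.5  0.1 -0.6] j [ 0.81  0.54 -0.89  2.03  0.57  0.84 -0.29]
tool shift [-0.0069 -0.      0.0462]
tool turn [ 0.02 -0.02  0.22]
```

```bash
python3 -m creep '[{"translation":[-0.003,0,0.008],"rot":[0,0,0.22],"jaw":0.024},{"translation":[-0.002,0,0.012],"rot":[0,0,0],"jaw":0.024},{"translation":[0,0,0.012],"rot":[0,0,0],"jaw":0.024},{"translation":[0,0,0.008],"rot":[0,0,0],"jaw":0.024},{"translation":[0,0,0.004],"rot":[0,0,0],"jaw":0.024},{"translation":[0,0,0],"rot":[0,0,0],"jaw":0.024},{"translation":[0,0,0],"rot":[0,0,0],"jaw":0.024},{"translation":[0,0,0],"rot":[0,0,0],"jaw":0.024}]'
python3 go.py 0.4653 -0.1303 0.033 96.4
python3 ovl.py sc8
```

```text
clock: 21.95
position: [0.4654, -0.1296, 0.0571]
ee_rot: [2.095, 2.34, 0.0]
force: [0.3, 0.6, 0.1]
width: 0.318
t 21.95 pos [ 0.4654 -0.1296  0.0571] R [[-0.11, 0.994, 0.0], [0.994, 0.11, 0.0], [-0.0, 0.0, -1.0]] yaw 96.33 w 0.0292 F [0.3 0.6 0.1] j [ 0.76  0.6  -0.82  2.06  0.65  0.76 -0.35]
tool shift [-0.0007 -0.0002  0.0241]
tool turn [ 0.02  0.   -0.07]
```

View pics/sc8_o.png

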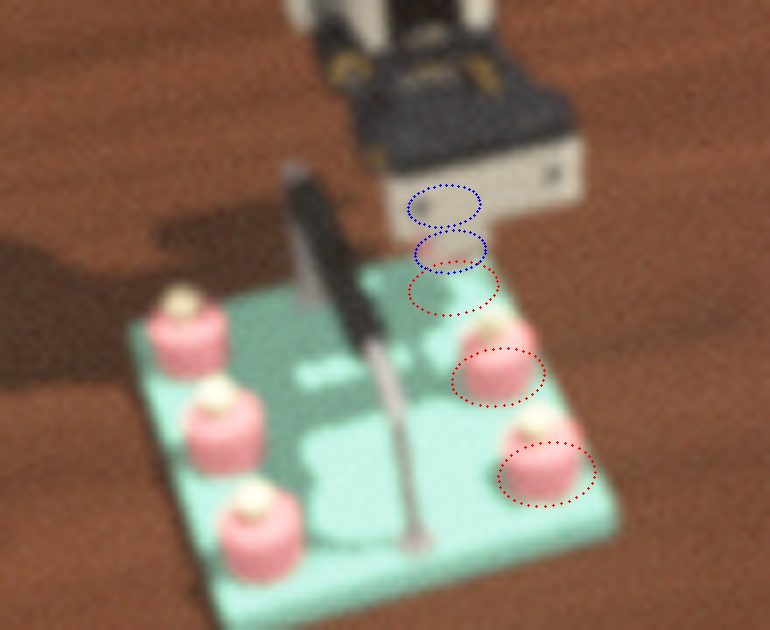

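Teeth in pockets 1 and 2 stand upright (zoomed (497,360), (542,455)). Place the third.

```bash
python3 -m creep '[{"translation":[0,-0.0002,0.005],"rot":[0,0,0],"jaw":0.024},{"translation":[0,0,0.006],"rot":[0,0,0],"jaw":0.024},{"translation":[0,0,0.005],"rot":[0,0,0],"jaw":0.024},{"translation":[0,0,0.003],"rot":[0,0,0],"jaw":0.024},{"translation":[0,0,0.003],"rot":[0,0,0],"jaw":0.024},{"translation":[0,0,0.0015],"rot":[0,0,0],"jaw":0.024},{"translation":[0,0,0],"rot":[0,0,0],"jaw":0.024},{"translation":[0,0,0],"rot":[0,0,0],"jaw":0.024}]'
python3 go.py 0.4653 -0.1303 0.033 96.4
```

```text
clock: 22.67
position: [0.4649, -0.1297, 0.0333]
ee_rot: [-2.096, -2.34, -0.0]
force: [0.1, -0.5, 0.2]
width: 0.318
t 22.67 pos [ 0.4649 -0.1297  0.0333] R [[-0.11, 0.994, -0.0], [0.994, 0.11, 0.0], [0.0, -0.0, -1.0]] yaw 96.31 w 0.0292 F [ 0.1 -0.5  0.2] j [ 0.74  0.64 -0.78  2.08  0.7   0.71 -0.39]
tool shift [-0.0006  0.0003  0.0003]
tool turn [-0.   -0.   -0.09]
```

```bash
python3 -m creep '[{"translation":[0,0,0.0005],"rot":[0,0,0],"jaw":0.024},{"translation":[0,0,0],"rot":[0,0,0],"jaw":0.024},{"translation":[0,0,0],"rot":[0,0,0],"jaw":0.031},{"translation":[0,0,0],"rot":[0,0,0],"jaw":0.034},{"translation":[0,0,0],"rot":[0,0,0],"jaw":0.038},{"translation":[0,0,0],"rot":[0,0,0],"jaw":0.043},{"translation":[0,0,0],"rot":[0,0,0],"jaw":0.043},{"translation":[0,0,-0.008],"rot":[0,0,0],"jaw":0.043},{"translation":[0,0,-0.02],"rot":[0,0,0],"jaw":0.043},{"translation":[0,0,-0.03],"rot":[0,0,0],"jaw":0.043},{"translation":[0.02,0,-0.035],"rot":[0,0,0],"jaw":0.043},{"translation":[0.035,0,-0.02],"rot":[0,0,0],"jaw":0.043}]'
python3 -m creep '[{"translation":[0.035,0,-0.02],"rot":[0,0,0],"jaw":0.05},{"translation":[0.035,0,-0.015],"rot":[0,0,0],"jaw":0.05},{"translation":[0.03,0,-0.005],"rot":[0,0,0],"jaw":0.05},{"translation":[0.015,0,0],"rot":[0,0,3],"jaw":0.05},{"translation":[0,0,0],"rot":[0,0,7],"jaw":0.05},{"translation":[0,0,0],"rot":[0,0,7],"jaw":0.05},{"translation":[0,0,0],"rot":[0,0,7],"jaw":0.05},{"translation":[0,0,0],"rot":[0,0,7],"jaw":0.05},{"translation":[0,0,0],"rot":[0,0,7],"jaw":0.05},{"translation":[0,0,0],"rot":[0,0,7],"jaw":0.05},{"translation":[0,0,0],"rot":[0,0,7],"jaw":0.05},{"translation":[0,0,0],"rot":[0,0,7],"jaw":0.05}]'
python3 go.py 0.537 -0.1776 0.16 6.4
python3 - <<'E'
from h import *
im=snap('top','top9');im2=snap('scene','scene9')
a=cv2.resize(im[175:265,280:380],None,fx=6,fy=6,interpolation=cv2.INTER_CUBIC);b=cv2.resize(im2[140:240,130:240],None,fx=6,fy=6,interpolation=cv2.INTER_CUBIC)
cv2.imwrite('pics/t9z.png',a[:,:,::-1]);cv2.imwrite('pics/s9z.png',b[:,:,::-1])
import seg;seg.run('top9','scene9')
for c in('top','scene'):
  for n,z in(('carrier_handle',.09),('carrier',0),('seated0_c',.028),('loose0_c',.028)):
    for d in optics.pinpoint(c,n)[:6]: print(c,n,round(d['score'],2),np.round(d['location'],1),ray(c,d['location'],z)[:2].round(4))
E
```

```text
clock: 23.67
position: [0.46, -0.0773, 0.1487]
ee_rot: [2.101, 2.333, 0.001]
force: [1.6, 0.2, -0.2]
width: 0.466
clock: 24.67
position: [0.446, 0.0394, 0.1865]
ee_rot: [-2.979, -0.997, -0.0]
force: [-0.8, 0.7, 0.5]
width: 0.543
t 24.67 pos [0.446  0.0394 0.1865] R [[0.799, 0.602, 0.0], [0.602, -0.799, 0.0], [0.0, 0.0, -1.0]] yaw 36.99 w 0.0499 F [-0.8  0.7  0.5] j [ 0.43  0.31 -0.77  2.01  0.27  0.92 -1.41]
tool shift [-0.0579  0.2281  0.0265]
tool turn [ 0.000e+00 -2.000e-02  3.059e+01]
top mint 2566 [324.7 219.2] [ 536.8 -177.5] [192.7 153.1] 6.45
top blue 3952 [192.2 226.9] [500.6 165. ] [216.  216.7] 8.03
top pink 80 [342.1 192.6] [ 0.6081 -0.2254] seated
top pink 73 [303.  197.1] [ 0.595  -0.1154] seated
top pink 80 [345.2 215.7] [ 0.5429 -0.2322] seated
top pink 72 [305.5 220.6] [ 0.5289 -0.1212] seated
top pink 76 [348.7 239.7] [ 0.4762 -0.24  ] seated
top pink 81 [307.9 244.1] [ 0.4637 -0.1271] seated
scene mint 523 [181.7 211.7] [ 543.1 -180.9] [202.  151.1] 6.15
scene blue 2770 [290.  175.6] [504.8 161.4] [211.5 212.7] 7.96
scene pink 81 [194.7 178.6] [ 0.465  -0.1283] sea
[... 249 characters left out ...]
124 -0.2279] seated
top carrier_handle 0.69 [329.4 211.9] [ 0.5448 -0.1779]
top carrier_handle 0.57 [349.  212.8] [ 0.5425 -0.2297]
top carrier_handle 0.26 [307.3 246.3] [ 0.4541 -0.118 ]
top carrier 0.95 [326.3 221. ] [ 0.5303 -0.1824]
top carrier 0.59 [307.3 247. ] [ 0.4571 -0.1276]
top seated0_c 0.39 [350.9 241.3] [ 0.4714 -0.2447]
top loose0_c 0.62 [303.9 244. ] [ 0.4637 -0.1154]
scene carrier_handle 0.82 [177.8 176.3] [ 0.5318 -0.1791]
scene carrier 0.69 [182.  206.9] [ 0.5561 -0.1827]
scene carrier 0.32 [196.6 176.5] [ 0.4265 -0.1182]
scene seated0_c 0.61 [154.6 186. ] [ 0.4729 -0.2469]
scene loose0_c 0.58 [196.6 174.6] [ 0.4549 -0.1202]
scene loose0_c 0.3 [358.9 165.7] [0.5611 0.3652]
```

View pics/t9z.png

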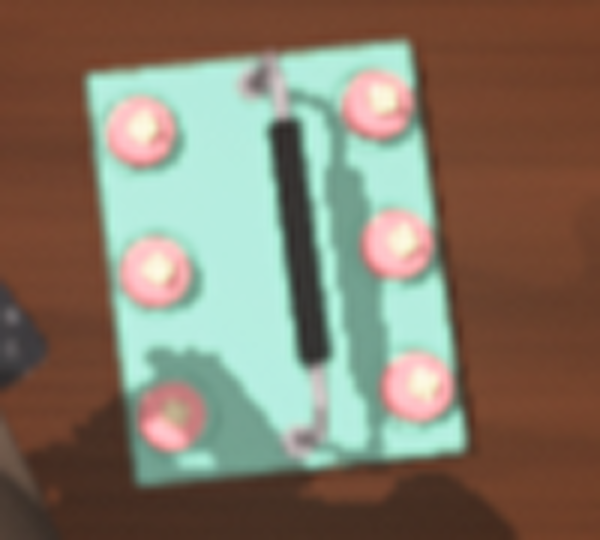

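View pics/s9z.png

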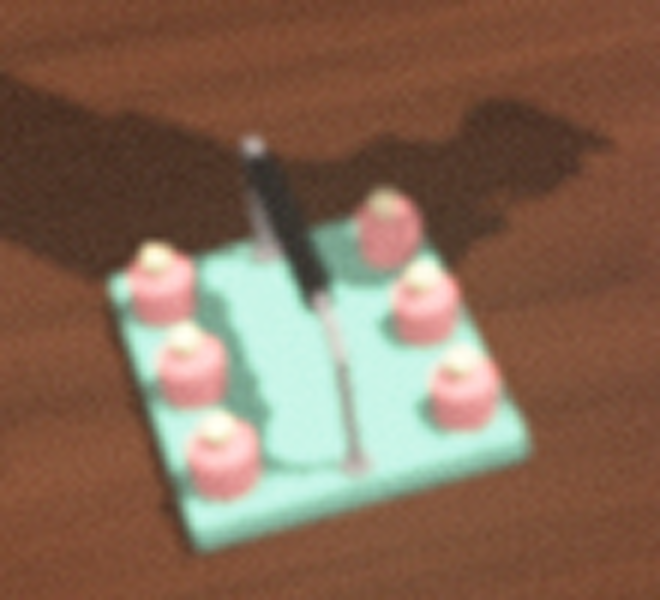

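```bash
python3 -m creep '[{"translation":[0,0,0],"rot":[0,0,7],"jaw":0.05},{"translation":[0,0,0],"rot":[0,0,7],"jaw":0.05},{"translation":[0,0,0],"rot":[0,0,7],"jaw":0.05},{"translation":[0,0,0],"rot":[0,0,6],"jaw":0.05},{"translation":[0.005,0.018,0],"rot":[0,0,3.6],"jaw":0.05},{"translation":[0.01,0.033,0],"rot":[0,0,0],"jaw":0.05},{"translation":[0.01,0.034,0],"rot":[0,0,0],"jaw":0.05},{"translation":[0.01,0.034,0],"rot":[0,0,0],"jaw":0.05},{"translation":[0.01,0.034,0],"rot":[0,0,0],"jaw":0.05},{"translation":[0.01,0.034,0],"rot":[0,0,0],"jaw":0.05},{"translation":[0.006,0.02,0],"rot":[0,0,0],"jaw":0.05},{"translation":[0.003,0.01,0],"rot":[0,0,0],"jaw":0.05}]' 
python3 -m creep '[{"translation":[0.001,0.004,0],"rot":[0,0,0],"jaw":0.05},{"translation":[0,0,0],"rot":[0,0,0],"jaw":0.05},{"translation":[0,0,0],"rot":[0,0,0],"jaw":0.05},{"translation":[0,0,0],"rot":[0,0,0],"jaw":0.05}]'
python3 go.py 0.537 -0.1776 0.12 6.4
```

```text
clock: 26.17
position: [0.5367, -0.1731, 0.1853]
ee_rot: [3.136, 0.177, -0.001]
force: [-0.2, 0.1, -1.1]
width: 0.547
clock: 26.5
position: [0.5373, -0.1704, 0.186]
ee_rot: [-3.135, -0.188, 0.0]
force: [0.4, 0.6, 1.3]
width: 0.541
t 26.5 pos [ 0.5373 -0.1704  0.186 ] R [[0.993, 0.119, -0.0], [0.119, -0.993, 0.001], [-0.0, -0.001, -1.0]] yaw 6.86 w 0.0497 F [0.4 0.6 1.3] j [ 0.61  0.45 -0.54  1.76  0.27  1.01 -1.49]
tool shift [-0.0012  0.0072  0.066 ]
tool turn [-0.03  0.01  0.46]
```

```bash
python3 -m creep '[{"translation":[-0.0012,0.004,0.01],"rot":[0,0,0.45],"jaw":0.05},{"translation":[0,0.003,0.016],"rot":[0,0,0],"jaw":0.05},{"translation":[0,0,0.018],"rot":[0,0,0],"jaw":0.05},{"translation":[0,0,0.012],"rot":[0,0,0],"jaw":0.05},{"translation":[0,0,0.006],"rot":[0,0,0],"jaw":0.05},{"translation":[0,0,0],"rot":[0,0,0],"jaw":0.05},{"translation":[0,0,0],"rot":[0,0,0],"jaw":0.05},{"translation":[0,0,0],"rot":[0,0,0],"jaw":0.05}]'
python3 go.py 0.537 -0.1776 0.085 6.4
python3 - <<'E'
from h import *
im2=snap('scene','scene10');k=6
p=np.array(arm.observe()['position'])
im=cv2.resize(np.ascontiguousarray(im2[120:220,130:240,::-1]),None,fx=k,fy=k,interpolation=cv2.INTER_CUBIC)
def d(X,col):
    q=(proj('scene',X)-[130,120]+.5)*k;cv2.circle(im,tuple(int(v) for v in q),2,col,-1)
ex=np.array([.9938,.1115,0])
for s in np.linspace(-1,1,20): d(np.array([p[0],p[1],.09])+s*.055*ex,(0,255,255))
d([p[0],p[1],.09],(0,0,255))
cv2.imwrite('pics/s10.png',im)
E
```

```text
clock: 27.17
position: [0.5378, -0.1791, 0.1246]
ee_rot: [3.137, 0.172, 0.002]
force: [-0.6, 0.6, 0.3]
width: 0.545
t 27.17 pos [ 0.5378 -0.1791  0.1246] R [[0.994, 0.109, 0.001], [0.109, -0.994, -0.0], [0.001, 0.0, -1.0]] yaw 6.28 w 0.05 F [-0.6  0.6  0.3] j [ 0.59  0.52 -0.51  1.82  0.32  0.88 -1.53]
tool shift [-0.0007 -0.0016  0.0396]
tool turn [ 0.02 -0.06 -0.12]
```

View pics/s10.png

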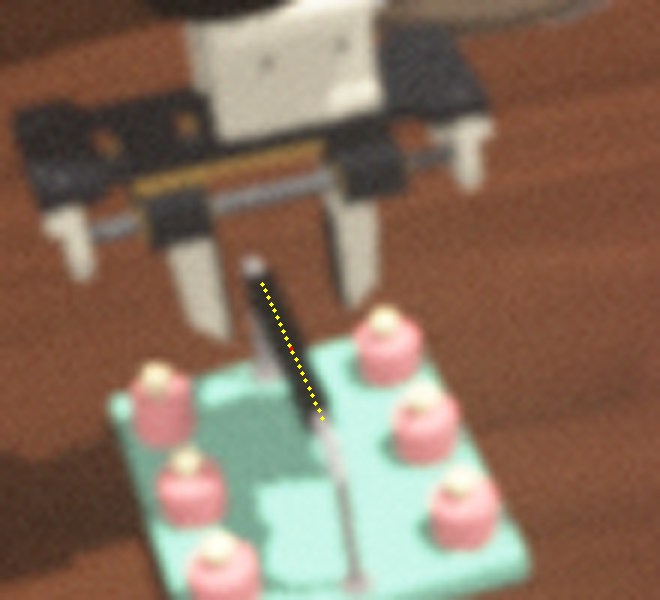

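```bash
python3 -m creep '[{"translation":[-0.0006,-0.0014,0.006],"rot":[0,0,-0.1],"jaw":0.05},{"translation":[0,0,0.01],"rot":[0,0,0],"jaw":0.05},{"translation":[0,0,0.01],"rot":[0,0,0],"jaw":0.05},{"translation":[0,0,0.008],"rot":[0,0,0],"jaw":0.05},{"translation":[0,0,0.005],"rot":[0,0,0],"jaw":0.05},{"translation":[0,0,0],"rot":[0,0,0],"jaw":0.05},{"translation":[0,0,0],"rot":[0,0,0],"jaw":0.05},{"translation":[0,0,0],"rot":[0,0,0],"jaw":0.04}]'
python3 go.py 0.537 -0.1776 0.085 6.4
```

```text
clock: 27.88
position: [0.5368, -0.178, 0.0851]
ee_rot: [3.137, 0.174, 0.0]
force: [0.9, 0.9, 0.2]
width: 0.507
t 27.88 pos [ 0.5368 -0.178   0.0851] R [[0.994, 0.111, 0.0], [0.111, -0.994, -0.0], [0.0, 0.0, -1.0]] yaw 6.36 w 0.0465 F [0.9 0.9 0.2] j [ 0.57  0.57 -0.49  1.86  0.36  0.8  -1.56]
tool shift [ 0.0003 -0.0004  0.0001]
tool turn [ 0.   -0.02 -0.04]
```

```bash
python3 -m creep '[{"translation":[0,0,0],"rot":[0,0,0],"jaw":0.032},{"translation":[0,0,0],"rot":[0,0,0],"jaw":0.026},{"translation":[0,0,0],"rot":[0,0,0],"jaw":0.022},{"translation":[0,0,0],"rot":[0,0,0],"jaw":0.019},{"translation":[0,0,0],"rot":[0,0,0],"jaw":0.017},{"translation":[0,0,0],"rot":[0,0,0],"jaw":0.015},{"translation":[0,0,0],"rot":[0,0,0],"jaw":0.013},{"translation":[0,0,0],"rot":[0,0,0],"jaw":0.011},{"translation":[0,0,0],"rot":[0,0,0],"jaw":0.008},{"translation":[0,0,0],"rot":[0,0,0],"jaw":0.005},{"translation":[0,0,0],"rot":[0,0,0],"jaw":0.005}]' 10
python3 go.py 0.537 -0.1776 0.085 6.4
python3 -m creep '[{"translation":[0,0,0],"rot":[0,0,0],"jaw":0.002},{"translation":[0,0,0],"rot":[0,0,0],"jaw":0.002},{"translation":[0,0,0],"rot":[0,0,0],"jaw":0.002},{"translation":[0,0,0],"rot":[0,0,0],"jaw":0.002}]' 55
python3 go.py 0.537 -0.1776 0.085 6.4
```

```text
clock: 28.8
position: [0.5366, -0.1784, 0.085]
ee_rot: [3.136, 0.174, 0.0]
force: [-0.2, -3.9, 1.6]
width: 0.149
t 28.8 pos [ 0.5366 -0.1784  0.085 ] R [[0.994, 0.11, 0.0], [0.11, -0.994, -0.0], [0.0, 0.001, -1.0]] yaw 6.34 w 0.0137 F [-0.2 -3.9  1.6] j [ 0.57  0.57 -0.49  1.86  0.36  0.8  -1.56]
tool shift [ 0.0005 -0.0008  0.    ]
tool turn [ 0.03 -0.01 -0.06]
clock: 29.13
position: [0.5366, -0.1783, 0.085]
ee_rot: [3.136, 0.174, 0.0]
force: [-0.2, -4.2, 3.2]
width: 0.146
t 29.13 pos [ 0.5366 -0.1783  0.085 ] R [[0.994, 0.111, 0.0], [0.111, -0.994, -0.0], [0.0, 0.0, -1.0]] yaw 6.35 w 0.0134 F [-0.2 -4.2  3.2] j [ 0.57  0.57 -0.49  1.86  0.36  0.8  -1.56]
tool shift [ 0.0005 -0.0006  0.    ]
tool turn [ 0.02 -0.01 -0.05]
```

```bash
python3 -m creep '[{"translation":[0,0.0005,0],"rot":[0,0,0],"jaw":0.002},{"translation":[0,0,-0.001],"rot":[0,0,0],"jaw":0.002},{"translation":[0,0,-0.002],"rot":[0,0,0],"jaw":0.002},{"translation":[0,0,-0.003],"rot":[0,0,0],"jaw":0.002},{"translation":[0,0,-0.004],"rot":[0,0,0],"jaw":0.002},{"translation":[0,0,-0.004],"rot":[0,0,0],"jaw":0.002},{"translation":[0,0,-0.004],"rot":[0,0,0],"jaw":0.002},{"translation":[0,0,-0.002],"rot":[0,0,0],"jaw":0.002},{"translation":[0,0,0],"rot":[0,0,0],"jaw":0.002},{"translation":[0,0,0],"rot":[0,0,0],"jaw":0.002}]' 55
python3 go.py 0.537 -0.1776 0.205 6.4
cat > shot.py <<'E'
import sys
from h import *
n=sys.argv[1]
im=snap('scene',n);cv2.imwrite(f'pics/{n}z.png',cv2.resize(im[80:230,100:270],None,fx=4.4,fy=4,interpolation=cv2.INTER_CUBIC)[:,:,::-1])
E
python3 shot.py sc11
```

```text
clock: 29.97
position: [0.5366, -0.1785, 0.1051]
ee_rot: [3.137, 0.174, 0.0]
force: [1.6, 0.2, -4.2]
width: 0.151
t 29.97 pos [ 0.5366 -0.1785  0.1051] R [[0.994, 0.111, 0.0], [0.111, -0.994, -0.0], [0.0, 0.0, -1.0]] yaw 6.36 w 0.0138 F [ 1.6  0.2 -4.2] j [ 0.58  0.54 -0.5   1.84  0.34  0.84 -1.54]
tool shift [ 0.0005 -0.0009 -0.0999]
tool turn [ 0.01 -0.02 -0.04]
```

View pics/sc11z.png

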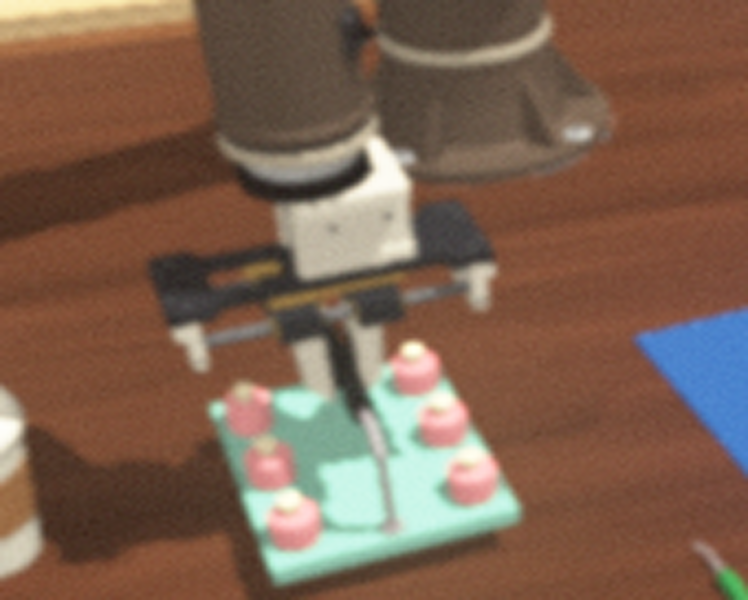

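```bash
python3 -m creep '[{"translation":[0,0,-0.003],"rot":[0,0,0],"jaw":0.002},{"translation":[0,0,-0.007],"rot":[0,0,0],"jaw":0.002},{"translation":[0,0,-0.01],"rot":[0,0,0],"jaw":0.002},{"translation":[0,0,-0.012],"rot":[0,0,0],"jaw":0.002},{"translation":[0,0,-0.012],"rot":[0,0,0],"jaw":0.002},{"translation":[0,0,-0.012],"rot":[0,0,0],"jaw":0.002},{"translation":[0,0,-0.012],"rot":[0,0,0],"jaw":0.002},{"translation":[0,0,-0.012],"rot":[0,0,0],"jaw":0.002},{"translation":[0,0,-0.012],"rot":[0,0,0],"jaw":0.002},{"translation":[0,0,-0.012],"rot":[0,0,0],"jaw":0.002},{"translation":[0,0,-0.012],"rot":[0,0,0],"jaw":0.002},{"translation":[0,0,-0.008],"rot":[0,0,0],"jaw":0.002}]' 55
python3 -m creep '[{"translation":[0,0,-0.005],"rot":[0,0,0],"jaw":0.002},{"translation":[0,0,-0.002],"rot":[0,0,0],"jaw":0.002},{"translation":[0,0,0],"rot":[0,0,0],"jaw":0.002},{"translation":[0,0,0],"rot":[0,0,0],"jaw":0.002},{"translation":[0,0,0],"rot":[0,0,0],"jaw":0.002},{"translation":[0,0,0],"rot":[0,0,0],"jaw":0.002},{"translation":[0,0,0],"rot":[0,0,0],"jaw":0.002},{"translation":[0,0,0],"rot":[0,0,0],"jaw":0.002}]' 55
python3 go.py 0.537 -0.1776 0.205 6.4
python3 shot.py sc12
```

```text
clock: 31.02
position: [0.537, -0.1785, 0.2307]
ee_rot: [3.136, 0.174, 0.002]
force: [1.3, -1.2, -4.5]
width: 0.151
clock: 31.68
position: [0.5364, -0.1785, 0.2356]
ee_rot: [-3.137, -0.174, 0.001]
force: [0.5, 0.1, -4.1]
width: 0.149
t 31.68 pos [ 0.5364 -0.1785  0.2356] R [[0.994, 0.111, -0.001], [0.111, -0.994, 0.0], [-0.0, -0.0, -1.0]] yaw 6.36 w 0.0137 F [ 0.5  0.1 -4.1] j [ 0.63  0.4  -0.55  1.69  0.23  1.11 -1.45]
tool shift [ 0.0007 -0.0008  0.0306]
tool turn [-0.01  0.03 -0.04]
```

View pics/sc12z.png

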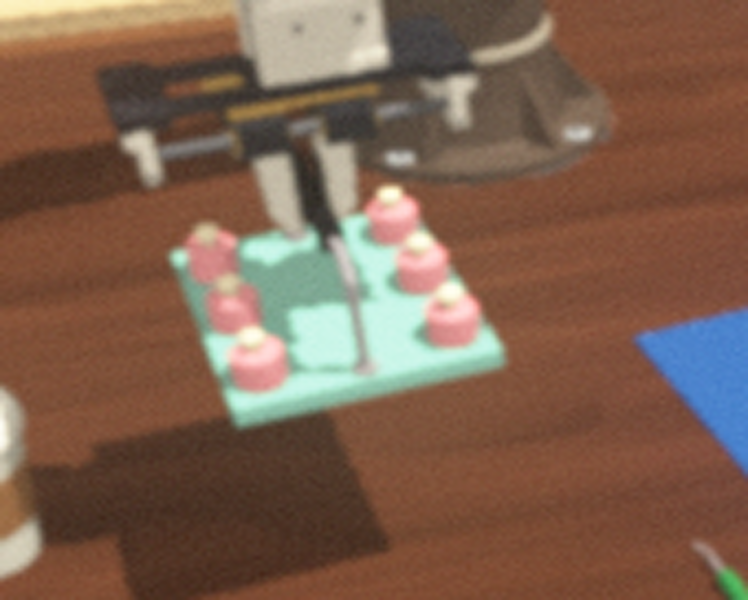

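Run:
```python
from h import *
s=st();dz=s['position'][2]-.085
im=snap('scene','sc13');k=5;x0,y0=130,100
z=cv2.resize(np.ascontiguousarray(im[y0:y0+100,x0:x0+110,::-1]),None,fx=k,fy=k,interpolation=cv2.INTER_CUBIC)
ex=np.array([.9938,.1108,0]);ey=np.array([-.1108,.9938,0]);C=np.array([.537,-.1776,dz])
def d(X,col):
    q=(proj('scene',X)-[x0,y0]+.5)*k;cv2.circle(z,tuple(int(v) for v in q),1,col,-1)
for t in np.linspace(-1,1,40):
    for q in(-1,1):
        d(C+t*.096*ex+q*.076*ey+[0,0,.015],(0,0,0));d(C+q*.096*ex+t*.076*ey+[0,0,.015],(0,0,0))
        d(C+q*.096*ex+t*.076*ey+[0,0,.003],(0,0,255))
cv2.imwrite('pics/sc13o.png',z)
```

```text
{'clock': 31.7333, 'joints': [0.6313, 0.4031, -0.5542, 1.6929, 0.2322, 1.1121, -1.4505], 'position': [0.5365, -0.1785, 0.2357], 'ee_rot': [-3.1366, -0.1743, 0.0005], 'force': [0.6779, 0.3176, -3.8248], 'width': 0.1507}
```

View pics/sc13o.png

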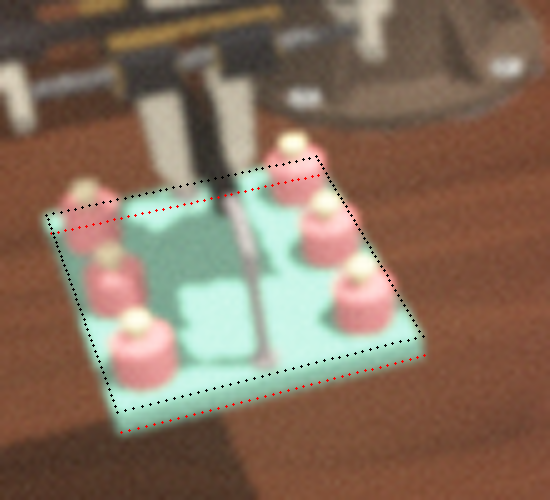

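Run:
```python
from h import *
from scipy.optimize import least_squares
C0=np.array([.537,-.1776,0]);ex=np.array([.9938,.1108,0]);ey=np.array([-.1108,.9938,0])
def cents(f):
    h=cv2.cvtColor(cv2.imread(f),cv2.COLOR_BGR2HSV)
    m=((h[:,:,0]>165)|(h[:,:,0]<8))&(h[:,:,1]>50)&(h[:,:,2]>110)&(h[:,:,1]<140)
    n,l,s,c=cv2.connectedComponentsWithStats(m.astype(np.uint8))
    return [(c[i],s[i,4]) for i in range(1,n) if 40<s[i,4]<300 and 130<c[i][0]<240 and 100<c[i][1]<230]
a=cents('pics/scene9.png');b=cents('pics/sc13.png')
P=np.array([ray('scene',c,.022) for c,_ in a]);Q=np.array([c for c,_ in b])
print(len(a),len(b),[x[1] for x in a],[x[1] for x in b])
dz=.2357-.085
pr=np.array([proj('scene',p+[0,0,dz]) for p in P])
idx=[np.argmin(np.linalg.norm(Q-q,axis=1)) for q in pr];print((Q[idx]-pr).round(2).tolist())
def f(v):
    R=Ro.from_rotvec(v[:3]).as_matrix();H=C0+[0,0,.09]
    return np.ravel([proj('scene',R@(p-H)+H+v[3:6]+[0,0,dz]) for p in P]-Q[idx])
r=least_squares(lambda v:np.r_[f(v),v[3:]*200,v[2]*100],np.zeros(6));
print('tilt deg',np.degrees(r.x[:3]).round(2),'shift mm',(r.x[3:]*1e3).round(1),np.abs(r.fun).max().round(2))
```

```text
6 6 [np.int32(87), np.int32(87), np.int32(78), np.int32(77), np.int32(77), np.int32(84)] [np.int32(99), np.int32(112), np.int32(96), np.int32(102), np.int32(108), np.int32(105)]
[[0.03, -0.24], [0.57, -0.76], [0.58, -0.04], [0.52, -0.74], [0.81, -0.29], [0.94, 0.15]]
tilt deg [-0.33  0.69  0.1 ] shift mm [-0.2  2.   0.1] 0.4
```

Run:
```python
from h import *
st();print(arm.sign_off())
```

```text
{'clock': 31.7833, 'joints': [0.6313, 0.403, -0.5543, 1.6928, 0.2322, 1.1121, -1.4505], 'position': [0.5365, -0.1785, 0.2358], 'ee_rot': [-3.1366, -0.1742, 0.0003], 'force': [-0.4536, 0.0505, -3.7905], 'width': 0.1456}
the job is handed in; nothing more can be done
None
```

All three loose teeth are in the empty row, one in each of pockets 2, 1 and 0. The carrier is held by its handle with its underside about 15 cm above the table. I handed the job in at 31.8 s.

- **Seating:** I took a picture after all three were placed. It showed six upright teeth, and the new ones were within about 2 mm of the pocket centres. Each tooth was lowered to within about 0.5 mm of seated height with almost no contact force, then released, so I take them as fully home.
- **Hold:** The last readings showed the arm still and the grip steady, with the handle measured at 13–14 mm against its 14 mm width. The wrist carried about 4 N, a little under the 5 N expected for the full carrier.
- **Level:** The tool itself is level. The image fit gave under 1° of tilt, which is within its noise. A plate-edge overlay suggested about 1° at the far side, so a slight tilt can't be ruled out.
- **Bystanders:** The arm's path stayed clear of the cup, jar and carver. The last pictures show the cup and the end of the carver undisturbed; I did not check the jar again at the end.

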